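Put the stray station things back where each kind belongs

TASK

Sort the stray things on the near half of the prep table: stand the salt shaker and the pepper mill in the wooden caddy, one in each bay, lay the yellow peeler flat in the green tray and the marker pen flat in the black tray (the shakers and mill in the row along the back edge stay there). Keep the shaker and the mill upright all the way, and leave the timer, the drinks can and the ramekin standing where they are.

Things in the scene. Friction and masses are not known exactly. Their poses are not given: they have to be found in the camera images.
- salt_shaker: salt shaker, a small clear glass shaker with a grey domed, pierced cap, half full; 44 mm across, 90 mm tall; the lower 66 mm is a plain 44 mm body, the cap above it narrows to 34 mm; loose, standing upright. Origin: centre of its underside, z up its axis. 0.1 kg nominal. This is the one on the near half of the table; like shakers at the far edge, by the oil bottle, belong to the room.
- pepper_mill: pepper mill, brown wood with a small metal knob on top; 58 mm across the foot, 170 mm tall; its round head, from 123 to 159 mm up, is 49 mm across and is the place to hold it from above; the head does not turn. Loose, standing upright. Origin: centre of its underside, z up its axis. This is the one on the near half of the table; a like mill at the far edge, by the oil bottle, belongs to the room.
- peeler: vegetable peeler with a yellow handle and a steel blade, lying flat (its slightly bellied underside lets it rest about 0.07 rad off level); 170 mm long along its x axis (blade at +x), 25 mm wide along y, 18 mm high; the handle runs from x = -85 to +15 mm, 24 mm wide and 17 mm high, the blade part beyond is 14 mm wide and 6 mm high. Loose. Origin: centre of its underside, z up. 0.08 kg nominal
- marker: marker pen, blue and black, lying flat; 131 mm long along its y axis, 16 mm wide along x, 14 mm high. Loose, may roll. Origin: centre of its underside as it lies, z up at the start
- wood_caddy: brown wooden caddy, two open bays side by side along y, for the seasonings; outside 86 (x) x 168 (y) mm, 34 mm high plus a 2 mm rim bead; floor and walls 4 mm; each bay 78 x 78 mm inside, bay centres at x = 0, y = +41 and -41 mm. Fixed to the table; place and yaw differ at each start. Origin: centre of its underside, z up.
- green_tray: flat open green plastic tray, a single bay; outside 88 mm (x) by 206 mm (y, its long way), walls 16 mm high with a 2 mm rounded rim bead on top and 3 mm thick, floor 3 mm thick, inside 82 x 200 mm. The peeler belongs in it. Fixed to the table at a place and yaw that change from start to start. Origin: centre of its underside, z up.
- black_tray: flat open black plastic tray, a single bay; outside 88 mm (x) by 206 mm (y, its long way), walls 16 mm high with a 2 mm rounded rim bead on top and 3 mm thick, floor 3 mm thick, inside 82 x 200 mm. The marker belongs in it. Fixed to the table at a place and yaw that change from start to start. Origin: centre of its underside, z up.
- timer: kitchen timer, red cap on a white base, 66 mm across and 56 mm tall; loose bystander, to be left alone. Origin: centre of its underside
- soda_can: drinks can, cream and orange, 66 mm across and 115 mm tall; loose bystander, to be left alone. Origin: centre of its underside
- ramekin: small white porcelain ramekin with red sauce in it, 69 mm across and 42 mm tall; loose bystander, to be left alone. Origin: centre of its underside
Not all that is in view belongs to the job. Leave any blue or purple look-alike of the pepper_mill alone.

How it is judged:
At the end, for the whole second after the job is handed in: Shaker and mill upright (0.12 rad) on the floor of the wooden caddy, one in each bay, within 20 mm of its centre; peeler flat in the green tray (0.12 rad, underside on its floor, middle within 40 mm across, 25 along), marker flat in the black tray (0.05 rad, 40 / 45 mm); all released, at rest (x of salt_shaker in the frame of wood_caddy between -0.02 and 0.02 m and (y of salt_shaker in the frame of wood_caddy between 0.021 and 0.061 m or y of salt_shaker in the frame of wood_caddy between -0.061 and -0.021 m) and z of each of salt_shaker, pepper_mill in the frame of wood_caddy below 0.01 m and angle between each of salt_shaker, pepper_mill's own z axis and vertical below 0.12 rad and x of pepper_mill in the frame of wood_caddy between -0.02 and 0.02 m and (y of pepper_mill in the frame of wood_caddy between 0.021 and 0.061 m or y of pepper_mill in the frame of wood_caddy between -0.061 and -0.021 m) and x of peeler in the frame of green_tray between -0.04 and 0.04 m and y of peeler in the frame of green_tray between -0.025 and 0.025 m and z of peeler in the frame of green_tray below 0.008 m and angle between peeler's own x axis and vertical between 1.45 and 1.69 rad and x of marker in the frame of black_tray between -0.04 and 0.04 m and y of marker in the frame of black_tray between -0.045 and 0.045 m and z of marker in the frame of black_tray below 0.02 m and angle between marker's own y axis and vertical between 1.52 and 1.62 rad and linear speed of each of salt_shaker, pepper_mill, peeler, marker below 0.02 m/s); the robot touches nothing.
It fails at once if the kitchen timer has been moved by more than 25 mm or tipped (distance of timer from where it was at the start of the episode above 0.025 m or angle between timer's own z axis and vertical above 0.4 rad).
It fails at once if the drinks can has been moved by more than 25 mm or tipped (distance of soda_can from where it was at the start of the episode above 0.025 m or angle between soda_can's own z axis and vertical above 0.4 rad).
It fails at once if the ramekin has been moved by more than 25 mm or tipped (distance of ramekin from where it was at the start of the episode above 0.025 m or angle between ramekin's own z axis and vertical above 0.4 rad).
It fails at once if the salt shaker has tipped over (more than 0.6 rad) (angle between salt_shaker's own z axis and vertical above 0.6 rad).
It fails at once if the pepper mill has tipped over (more than 0.6 rad) (angle between pepper_mill's own z axis and vertical above 0.6 rad).
It also fails if it takes over 109 s, if anything falls off the work surface, if the arm or the gripper's body presses on something with over 40 N, if the wrist force passes 120 N, or if a joint passes its speed limit or range.

ROBOT

A 6-joint arm with a two-finger parallel gripper is mounted at the origin on a cart in front of the work surface, level with it; the furniture and walls round the work are solid. World frame = base frame: x ahead of the robot, y to its left, z up, the work surface at z = 0. Lengths are in m, angles in rad, forces in N, time in s.
With the tool pointing down it reaches from about 0.375 to 0.975 m from the base axis. Payload 3.8 kg.
Tool frame: the origin (TCP) lies at the very end of the fingers, on their centre line; the grasp point (between the pads) lies behind it (bot.tcp_to_grasp is the y of the grasp point in the tool frame, in m); y points along the fingers, z is the direction in which the jaws open and shut, and the axes are right-handed (so a half turn about y gives the same grasp; the last joint's range is limited). The gripper opens to 85 mm and grips with 20 to 120 N. Pads are 22 mm wide; open, the fingers measure 114 mm over their backs; the gripper's body (76 mm by 85 mm) begins 54 mm behind the grasp point. The pads swing forward as they close: fully open they stand 13 mm farther back than shut.
Start: joints at [-1.347, 0.264, 1.604, -0, 1.274, -0.037], TCP at [0.174, -0.652, 0.205] pointing down, gripper open.
Joint ranges: [-2.63, 2.63], [-0.94, 2.18], [0.31, 2.57], [-1.31, 4.45], [0, 2.66], [-2.55, 2.55]. Speed limits (rad/s): [2.57, 2.57, 3.14, 3.14, 3.14, 3.14].

INTERFACE

Orientations are given as a rotation vector (axis times angle).
In Python, from workcell import bot, optics, workorder gives the robot as it stands.
- The arm moves only by the shell command python3 -m handwheel 'ROWS' [FORCE]. ROWS is JSON, a list of rows, each a list of 7 numbers: the shift along the tool's x, y, z in m, then the turn, a rotation vector about the tool's x, y, z in rad, then the opening, from 0 (shut) to 1 (fully open). A call has 1 to 8 rows; each row shifts and turns the commanded pose from where the row before left it, along the tool's axes as they then stand; what a row does not reach is not made up. A row lasts 1/8 s, in which the tool goes at most 62.5 mm and 10.7 degrees, less where a joint would pass 70% of its speed; a pose out of reach is approached as far as the arm can. A call with a gripper value outside its range is refused whole. The fingers move at their own pace and stop on an object; FORCE is the grip in N (left out, the last holds). Time passes only in rows, so rows that do not move let the fingers close. It gives the time, the measured TCP pose, the force and the opening at its end, in the units of the state.
- bot.read_state(): the state, without advancing time (a new reading comes with each control period).
- optics.read_camera(name): name is "scene" or "side" or "wrist"; returns a dict with "image" (384x512x3 uint8, red, green, blue), "z_map" (384x512 float32, m along the optical axis (not along the pixel's ray), 0 where there is no reading), "mtx" (3x3 intrinsics, pixels), "world_from_camera" (4x4, takes a point from camera to world coordinates); the wrist camera has in their place "hand_eye" (4x4, takes a point from camera to tool coordinates, whose origin is the TCP and whose axes are the tool frame's). Camera axes: x right, y down, z forward; pixel columns grow to the right and rows downward; lengths in m; the calibration is good to about 2 mm. A picture is of the moment at which its call begins: read the wrist's pose just before it.
- workorder.finish_job(): hands the job in, once; it reports no verdict.
The state is a dict: "time": time; "q": joint angles; "joint_vel": joint speeds; "joint_torque": joint torques, N m; "tool_pos": TCP position; "tcp_rot": TCP orientation; "wrist_force": force on the tool from outside, world axes, zero at the start; "torque": the same for the moment, N m; "width": opening from 0.0 (shut) to 1.0 (fully open).
Only numpy, scipy, OpenCV 4.12 (cv2) and the standard library are available. Lean on these libraries where they do the work, as an engineer would, in place of code of your own. Each camera call takes 0.05 s, during which the arm holds its last target.

## Working session

There is one attempt and no reset: what is moved stays moved. The work goes in short steps, Python scripts to look and compute and a shell command to move; the robot and the scene stay as the last step left them, time stands still between calls to the robot, and variables do not carry over. Pictures are saved under pics/ and viewed, and the job is handed in when it is done.

```bash
ls; mkdir -p pics; python3 - <<'E'
from workcell import bot, optics
import cv2,numpy as np
s=bot.read_state();print(s, bot.tcp_to_grasp)
for n in ["scene","side","wrist"]:
    d=optics.read_camera(n); cv2.imwrite(f"pics/{n}0.png",d["image"][:,:,::-1])
    np.savez(f"pics/{n}0.npz",**d)
    print(n,d["mtx"].tolist(),[d[k].round(3).tolist() for k in d if k in("world_from_camera","hand_eye")])
E
```

```text
pics
{'time': 0.0, 'q': array([-1.34692671e+00,  2.64827670e-01,  1.60536226e+00, -3.54309002e-05,
        1.27368989e+00, -3.68606156e-02]), 'joint_vel': array([-0.00063635,  0.00073399,  0.00029362, -0.000812  ,  0.00132781,
       -0.00048229]), 'joint_torque': array([-3.74947658e-04, -5.15110159e+01, -3.67311895e+01,  3.71008048e-05,
        1.30373440e-02, -9.51268078e-06]), 'tool_pos': array([ 0.17384324, -0.65141872,  0.20361821]), 'tcp_rot': array([-0.27329559,  2.08481973, -2.08004371]), 'wrist_force': array([ 0.6159157 , -1.62426164,  0.1187182 ]), 'torque': array([-0.02627109, -0.02860471,  0.03732342]), 'width': 1.0024920253281642} -0.0187
scene [[409.84534329615457, 0.0, 255.70659795601026], [0.0, 409.84534329615457, 200.0875460716039], [0.0, 0.0, 1.0]] [[[-0.845, -0.392, 0.363, 0.069], [-0.535, 0.63, -0.564, 0.615], [-0.008, -0.671, -0.742, 0.984], [0.0, 0.0, 0.0, 1.0]]]
side [[361.62048137752345, 0.0, 255.3257705901075], [0.0, 361.62048137752345, 194.17954486701345], [0.0, 0.0, 1.0]] [[[-0.843, -0.311, 0.438, 0.069], [-0.537, 0.49, -0.687, 0.689], [-0.0, -0.814, -0.58, 0.683], [0.0, 0.0, 0.0, 1.0]]]
wrist [[299.5025110942109, 0.0, 254.34348727086268], [0.0, 299.5025110942109, 193.4378441504877], [0.0, 0.0, 1.0]] [[[-0.002, 0.963, 0.27, -0.069], [0.001, -0.27, 0.963, -0.168], [1.0, 0.002, -0.0, -0.001], [0.0, 0.0, 0.0, 1.0]]]
```

View pics/scene0.png

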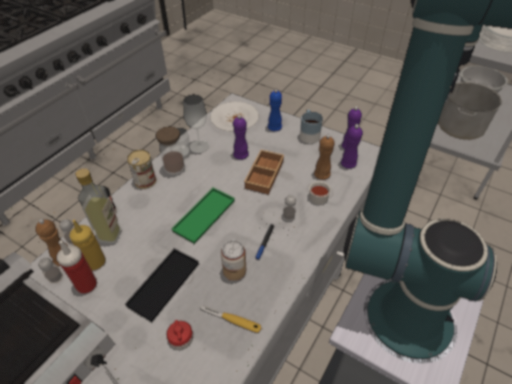

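View pics/side0.png

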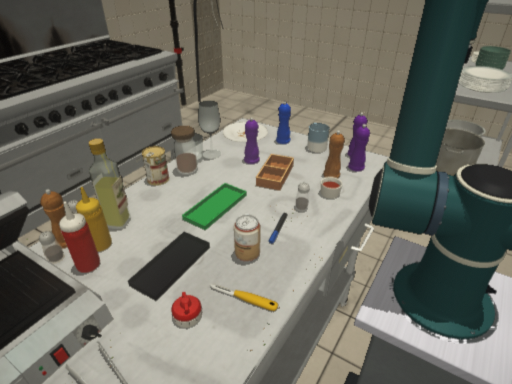

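View pics/wrist0.png

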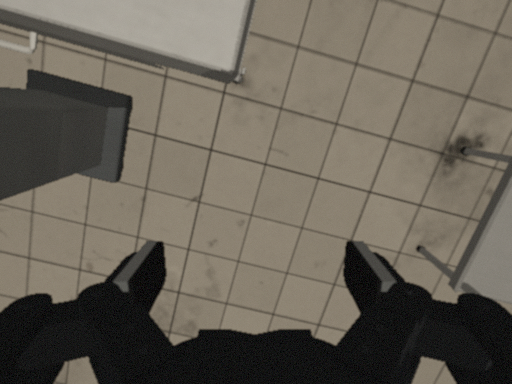

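The scene view shows these items:
- **Pepper mill candidates:** brown at (325,158), brown by the oil bottle at (48,235), purple at (351,145) and (240,138), blue at (275,110). The one at (325,158) fits: it's brown and on the near half.
- **Shaker candidates:** (289,208), near, and (50,268), by the oil bottle. I take the near one.
- **Caddy:** (265,172).
- **Trays:** green at (204,215), black at (163,284).
- **Peeler:** (232,320).
- **Marker:** (265,242).
- **Bystanders:** timer (179,333), can (233,260), ramekin (319,193).

Next I'll measure positions and confirm both picks in a crop.

```bash
cat > h.py <<'E'
import numpy as np,cv2
def load(f):
    d=np.load(f); return {k:d[k] for k in d}
def cloud(d,T=None):
    z=d["z_map"]; K=d["mtx"]; v,u=np.mgrid[:z.shape[0],:z.shape[1]]
    P=np.stack([(u-K[0,2])/K[0,0]*z,(v-K[1,2])/K[1,1]*z,z],-1)
    T=d["world_from_camera"] if T is None else T
    W=P@T[:3,:3].T+T[:3,3]; W[z<=0]=np.nan; return W
def ray(d,u,v,h,T=None):
    T=d["world_from_camera"] if T is None else T
    K=d["mtx"]; r=T[:3,:3]@np.array([(u-K[0,2])/K[0,0],(v-K[1,2])/K[1,1],1]); o=T[:3,3]
    return o+r*(h-o[2])/r[2]
E
python3 - <<'E'
from h import *
ims=[]
for n in("scene","side"):
    d=load(f"pics/{n}0.npz");W=cloud(d);im=d["image"];hsv=cv2.cvtColor(im,cv2.COLOR_RGB2HSV)
    t=W[(W[...,2]>-.03)&(W[...,2]<.03)];print(n,"table z",np.median(W[250:300,200:210,2]))
    H,S,V=[hsv[...,i] for i in range(3)]
    on=(W[...,2]>-.02)&(W[...,2]<.25)
    M={"green":(H>50)&(H<75)&(S>150),"black":(V<45)&(W[...,2]<.03)&(W[...,0]>.3),"yellow":(H>18)&(H<30)&(S>170)&(W[...,2]<.03)&(W[...,2]>.004),"blue":(H>100)&(H<120)&(S>120)&(W[...,2]<.03),
     "red":((H<5)|(H>174))&(S>170),"brown":(H>5)&(H<17)&(S>100)}
    for k,m in M.items():
        m=(m&on).astype(np.uint8);c,l,st,ce=cv2.connectedComponentsWithStats(m)
        for i in range(1,c):
            if st[i,4]<60: continue
            p=W[l==i];(cx,cy),(a,b),an=cv2.minAreaRect((p[:,:2]*1000).astype(np.float32))
            print(n,k,ce[i].round(),st[i,4],"rect",round(cx),round(cy),round(a),round(b),round(an),"z",np.percentile(p[:,2],[2,50,98]).round(3))
    x0,y0=(270,100) if n=="scene" else (280,105)
    ims.append(cv2.resize(im[y0:y0+130,x0:x0+110],None,fx=3.6,fy=4,interpolation=cv2.INTER_CUBIC))
cv2.imwrite("pics/crop.png",np.hstack(ims)[:,:,::-1])
E
```

```text
scene table z nan
scene black [40. 15.] 1480 rect 2349 -634 685 547 89 z [-0.016  0.021  0.03 ]
scene black [ 7. 19.] 86 rect 2350 -526 158 57 15 z [0.003 0.021 0.03 ]
scene black [162. 285.] 2101 rect 596 264 90 206 2 z [-0.001  0.003  0.018]
scene red [ 81. 277.] 485 rect 752 383 46 17 76 z [0.021 0.078 0.128]
scene red [180. 337.] 112 rect 449 365 50 26 53 z [0.033 0.04  0.055]
scene brown [324. 158.] 475 rect 418 -342 46 37 10 z [0.013 0.082 0.158]
scene brown [264. 172.] 965 rect 586 -245 85 173 13 z [-0.     0.012  0.037]
scene brown [320. 192.] 73 rect 386 -255 49 36 36 z [0.021 0.025 0.029]
scene brown [ 49. 237.] 510 rect 894 355 48 35 62 z [0.025 0.126 0.159]
side table z nan
side green [214. 206.] 851 rect 649 8 204 87 89 z [0.002 0.005 0.02 ]
side black [65. 66.] 2554 rect 2385 -704 1135 646 87 z [-0.015  0.023  0.03 ]
side black [169. 269.] 1378 rect 594 261 90 207 1 z [0.002 0.006 0.02 ]
side yellow [257. 300.] 359 rect 354 244 103 22 12 z [0.009 0.015 0.018]
side blue [283. 140.] 62 rect 681 -478 49 27 25 z [0.008 0.017 0.029]
side red [ 80. 247.] 804 rect 757 382 53 25 65 z [0.02  0.089 0.133]
side red [186. 308.] 562 rect 457 357 59 56 48 z [0.032 0.041 0.057]
side red [ 60. 355.] 127 rect 576 569 17 13 89 z [0.039 0.053 0.061]
side brown [182. 130.] 85 rect 864 -109 66 53 35 z [0.156 0.159 0.161]
side brown [334. 155.] 543 rect 417 -346 51 38 8 z [0.015 0.087 0.159]
side brown [274. 172.] 816 rect 584 -249 85 175 13 z [0.004 0.019 0.038]
side brown [ 54. 214.] 730 rect 849 382 48 143 55 z [0.016 0.12  0.16 ]
```

View pics/crop.png

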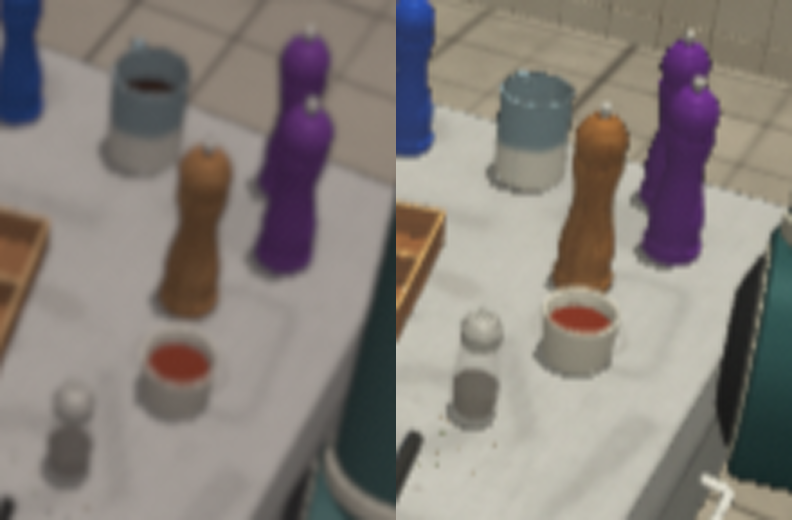

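The crop confirms the brown near mill at scene (325,158), with two purple mills to its right, and the near shaker at (289,208). Now for precise fits.

```bash
python3 - <<'E'
from h import *
from scipy.optimize import least_squares
def circ(p,r=None):
    c0=p.mean(0)
    if r is None:
        s=least_squares(lambda q:np.hypot(*(p-q[:2]).T)-q[2],[*c0,.03],loss='soft_l1',f_scale=.002)
    else: s=least_squares(lambda q:np.hypot(*(p-q[:2]).T)-r,c0+[.01,-.015],loss='soft_l1',f_scale=.002)
    return s.x.round(4)
for n in("scene","side"):
    d=load(f"pics/{n}0.npz");W=cloud(d);im=d["image"];hsv=cv2.cvtColor(im,cv2.COLOR_RGB2HSV);H,S,V=[hsv[...,i] for i in range(3)]
    X,Y,Z=[W[...,i] for i in range(3)]
    def box(x0,x1,y0,y1,z0,z1): return (X>x0)&(X<x1)&(Y>y0)&(Y<y1)&(Z>z0)&(Z<z1)
    b=box(.38,.48,-.42,-.3,.13,.152)&(H<17)
    print(n,"mill head",b.sum(),circ(W[b][:,:2],.0245),"foot",[circ(W[bb][:,:2],.029) for bb in [box(.38,.48,-.42,-.3,.004,.03)&(H<17)&(S>100)]])
    pu=(H>130)&(H<155)&(S>100)&(Z>.03)&(Z<.17)
    c,l,st,ce=cv2.connectedComponentsWithStats(pu.astype(np.uint8))
    for i in range(1,c):
        if st[i,4]>60: print("  purple",ce[i].round(),np.nanpercentile(W[l==i],[5,50,95],axis=0).round(3).tolist())
    k=box(.3,.42,-.3,-.2,.02,.05); print("  ramekin",k.sum(),circ(W[box(.3,.45,-.32,-.2,.036,.046)][:,:2]))
    b=box(.3,.55,-.25,.3,.09,.14); print("  can top",b.sum(), circ(W[box(.3,.55,-.05,.25,.03,.1)][:,:2],.033))
    b=box(.3,.55,-.22,-.1,.02,.1);p=W[b];print("  shaker pts",b.sum(),p.min(0).round(3),p.max(0).round(3))
    b2=b&(Z>.06); print("   cap",W[b2].mean(0).round(4),b2.sum(), circ(W[b&(Z<.06)][:,:2],.022))
    b=box(.3,.55,-.2,.1,.005,.02); 
    c,l,st,ce=cv2.connectedComponentsWithStats(b.astype(np.uint8))
    for i in range(1,c):
        if st[i,4]>30: print("  low",ce[i].round(),st[i,4],cv2.minAreaRect((W[l==i][:,:2]*1000).astype(np.float32)))
    m=(V<110)&(X>.3)&(X<.5)&(Y>-.2)&(Y<.05)&(Z<.03)&(Z>-.01)
    c,l,st,ce=cv2.connectedComponentsWithStats(m.astype(np.uint8))
    for i in range(1,c):
        if st[i,4]>30: print("  dark",ce[i].round(),st[i,4],cv2.minAreaRect((W[l==i][:,:2]*1000).astype(np.float32)),np.median(W[l==i][:,2]))
E
```

```text
scene mill head 112 [ 0.4244 -0.356 ] foot [array([ 0.4241, -0.3551])]
  purple [352. 137.] [[0.348, -0.528, 0.038], [0.372, -0.435, 0.121], [0.414, -0.425, 0.156]]
  purple [240. 136.] [[0.692, -0.29, 0.037], [0.703, -0.275, 0.098], [0.72, -0.265, 0.156]]
  ramekin 340 [ 0.3842 -0.2478  0.0325]
  can top 491 [0.4559 0.1289]
  shaker pts 353 [ 0.366 -0.22   0.02 ] [ 0.549 -0.105  0.092]
   cap [ 0.4228 -0.1221  0.0789] 121 [ 0.4292 -0.1342]
  low [288. 218.] 36 ((422.091552734375, -113.86161804199219), (37.844383239746094, 14.056316375732422), 20.790008544921875)
  low [264. 242.] 199 ((437.8755187988281, -3.2255020141601562), (17.226099014282227, 133.48379516601562), 11.526191711425781)
  dark [288. 218.] 68 ((422.9740905761719, -113.13166809082031), (38.246864318847656, 14.70541000366211), 11.99858283996582) 0.014873826476214214
  dark [266. 238.] 148 ((439.232421875, -10.511848449707031), (16.098342895507812, 118.65189361572266), 10.810281753540039) 0.012052296129359985
side mill head 96 [ 0.4201 -0.3593] foot [array([ 0.4214, -0.3589])]
  purple [359. 140.] [[0.346, -0.53, 0.038]
[... 298 characters left out ...]
  0.0779] 133 [ 0.4272 -0.135 ]
  low [277. 187.] 37 ((538.9775390625, -184.9088592529297), (24.788204193115234, 26.389646530151367), 10.792128562927246)
  low [301. 208.] 45 ((420.2586975097656, -117.30865478515625), (37.10574722290039, 16.119050979614258), 16.452747344970703)
  low [278. 228.] 181 ((435.2914733886719, -4.3943328857421875), (16.356887817382812, 130.16249084472656), 11.163230895996094)
  dark [300. 206.] 50 ((419.04730224609375, -112.87994384765625), (31.017234802246094, 9.211681365966797), 14.330345153808594) 0.021983472863801257
  dark [280. 222.] 100 ((438.5954895019531, -21.268177032470703), (14.65163516998291, 95.33103942871094), 12.538666725158691) 0.014904056179318392
```

```bash
cat > plan.py <<'E'
# usage: plan.py x y z [phi_deg]  -> turn (tool y) then shift in the turned tool frame, from measured pose
import sys,numpy as np
from scipy.spatial.transform import Rotation as Ro
from workcell import bot
s=bot.read_state(); p=np.array(s["tool_pos"]); R=Ro.from_rotvec(s["tcp_rot"])
M=R.as_matrix(); ph=np.degrees(np.arctan2(M[1,2],M[0,2]))
print("t",round(s["time"],2),"pos",p.round(4),"phi(jaw z)",round(ph,1),"tilt y",M[:,1].round(3),"w",round(s["width"],3),"F",np.round(s["wrist_force"],1),"q",np.round(s["q"],2))
if len(sys.argv)>3:
    t=np.array(list(map(float,sys.argv[1:4])))
    f=float(sys.argv[4]) if len(sys.argv)>4 else ph
    if len(sys.argv)<=5: f=ph+((f-ph+90)%180-90)
    z=np.array([np.cos(np.radians(f)),np.sin(np.radians(f)),0]);y=np.array([0,0,-1.]);x=np.cross(y,z)
    T=np.stack([x,y,z],1)
    print("turn rv(tool)",(R.inv()*Ro.from_matrix(T)).as_rotvec().round(4),"shift in turned tool",(T.T@(t-p)).round(4),"dist",np.linalg.norm(t-p).round(3),"target phi",round(f,1))
E
python3 plan.py 0.428 -0.135 0.2 ; python3 plan.py 0.428 -0.135 0.2 72
```

```text
t 0.15 pos [ 0.1739 -0.6516  0.2039] phi(jaw z) -75.1 tilt y [-0.     0.002 -1.   ] w 1.0 F [ 0.1 -0.2 -0.9] q [-1.35  0.26  1.61 -0.    1.27 -0.04]
turn rv(tool) [ 0.0018 -0.     -0.0001] shift in turned tool [-0.3787  0.0039 -0.4336] dist 0.576 target phi -75.1
t 0.15 pos [ 0.1739 -0.6516  0.2039] phi(jaw z) -75.1 tilt y [-0.     0.002 -1.   ] w 1.0 F [ 0.1 -0.2 -0.9] q [-1.35  0.26  1.61 -0.    1.27 -0.04]
turn rv(tool) [1.70e-03 5.75e-01 5.00e-04] shift in turned tool [-0.082   0.0039 -0.5698] dist 0.576 target phi -108.0
```

```bash
python3 -m handwheel '[[0,0,0,0,-0.175,0,0.8],[0,0,0,0,-0.175,0,0.8],[0,0,0,0,-0.175,0,0.8],[0,0,0,0,-0.175,0,0.8],[0,0,0,0,-0.175,0,0.8],[0,0,0,0,-0.175,0,0.8]]'; python3 plan.py 0.428 -0.135 0.2
```

```text
time: 0.9
tool_pos: [0.1739, -0.6518, 0.2044]
tcp_rot: [-1.078, 1.395, -1.393]
wrist_force: [-1.4, 0.2, 0.0]
width: 0.803
t 0.9 pos [ 0.1739 -0.6518  0.2044] phi(jaw z) -14.6 tilt y [-0.     0.001 -1.   ] w 0.803 F [-1.4  0.2  0. ] q [-1.35  0.26  1.6  -0.    1.27 -1.09]
turn rv(tool) [ 0.0005 -0.     -0.0009] shift in turned tool [-0.5641  0.0044  0.1159] dist 0.576 target phi -14.6
```

```bash
python3 -m handwheel '[[-0.056,0,0.0116,0,0,0,0.8],[-0.056,0,0.0116,0,0,0,0.8],[-0.056,0,0.0116,0,0,0,0.8],[-0.056,0,0.0116,0,0,0,0.8],[-0.056,0,0.0116,0,0,0,0.8]]'; python3 -m handwheel '[[-0.056,0,0.0116,0,0,0,0.8],[-0.056,0,0.0116,0,0,0,0.8],[-0.056,0,0.0116,0,0,0,0.8],[-0.056,0,0.0116,0,0,0,0.8],[-0.056,0,0.0116,0,0,0,0.8],[0,0,0,0,0,0,0.8],[0,0,0,0,0,0,0.8]]'; cat > snap.py <<'E'
import sys,numpy as np,cv2
from scipy.spatial.transform import Rotation as Ro
from workcell import bot,optics
n=sys.argv[1]
s=bot.read_state();d=optics.read_camera("wrist")
T=np.eye(4);T[:3,:3]=Ro.from_rotvec(s["tcp_rot"]).as_matrix();T[:3,3]=s["tool_pos"]
d["world_from_camera"]=T@d["hand_eye"]
np.savez(f"pics/{n}.npz",**d);cv2.imwrite(f"pics/{n}.png",d["image"][:,:,::-1])
print("cam",d["world_from_camera"].round(3).tolist())
E
python3 snap.py w1; python3 plan.py .428 -.135 .2
```

```text
time: 1.52
tool_pos: [0.3025, -0.3946, 0.2047]
tcp_rot: [-1.074, 1.399, -1.398]
wrist_force: [0.8, 0.9, 0.7]
width: 0.8
time: 2.4
tool_pos: [0.4298, -0.1408, 0.2048]
tcp_rot: [-1.076, 1.397, -1.397]
wrist_force: [0.0, -0.8, -0.0]
width: 0.802
cam [[0.967, -0.244, -0.069, 0.447], [-0.254, -0.931, -0.261, -0.073], [-0.001, 0.27, -0.963, 0.373], [0.0, 0.0, 0.0, 1.0]]
t 2.45 pos [ 0.4296 -0.1414  0.2047] phi(jaw z) -14.9 tilt y [-0.001 -0.    -1.   ] w 0.802 F [-1.4  0.5  0. ] q [-0.37 -0.17  2.06 -0.    1.25 -0.11]
turn rv(tool) [0.0006 0.     0.0006] shift in turned tool [-0.0058  0.0047 -0.0032] dist 0.008 target phi -14.9
```

View pics/w1.png

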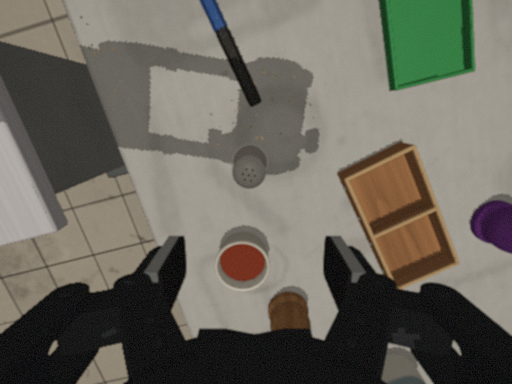

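The wrist view shows the shaker cap at (249,167), the caddy at about (397,213), the ramekin at (243,264), the mill head at (289,310), the marker tip at (255,100) and the green tray at top right.

```bash
python3 - <<'E'
from h import *
d=load("pics/w1.npz");W=cloud(d);X,Y,Z=[W[...,i] for i in range(3)]
hsv=cv2.cvtColor(d["image"],cv2.COLOR_RGB2HSV);H,S,V=[hsv[...,i] for i in range(3)]
print("table z",np.nanmedian(Z[110:140,330:370]))
u,v=np.meshgrid(np.arange(512),np.arange(384))
def rep(nm,m,h):
    m=m.astype(np.uint8);c=max(cv2.findContours(m,cv2.RETR_EXTERNAL,cv2.CHAIN_APPROX_NONE)[0],key=cv2.contourArea)
    p=np.array([ray(d,a,b,h)[:2] for a,b in c[:,0]])*1000
    print(nm,"circle",cv2.minEnclosingCircle(p.astype(np.float32)),"rect",cv2.minAreaRect(p.astype(np.float32)))
win=lambda a,b,c,e:(u>a)&(u<b)&(v>c)&(v<e)
rep("cap>0.07",(Z>.07)&(Z<.1)&win(220,290,130,200),.078)
b=(Z>.03)&(Z<.1)&win(220,290,130,200)
print("cap pts",np.median(W[(Z>.08)&b],0),"n")
rep("caddy rim",(H>4)&(H<18)&(S>70)&win(330,470,140,290)&(Z>.028)&(Z<.045),.036)
rep("caddy all",(H>4)&(H<18)&(S>70)&win(330,470,140,290),.036)
rep("ramekin",(Z>.03)&(Z<.06)&win(210,280,235,295),.042)
m=(Z>.005)&win(195,270,0,106)&(Z<.025)
p=W[m][:,:2]*1000;print("marker vis",cv2.minAreaRect(p.astype(np.float32)))
m=(Z>.13)&win(260,330,290,340);print("mill",W[m].min(0),W[m].max(0))
E
```

```text
table z -0.0005655663463274285
cap>0.07 circle ((426.7319030761719, -129.49978637695312), 17.403165817260742) rect ((426.69512939453125, -129.64517211914062), (34.185157775878906, 33.26278305053711), 48.142093658447266)
cap pts [ 0.42687768 -0.12861958  0.08615043] n
caddy rim circle ((587.0790405273438, -244.72642517089844), 93.9918212890625) rect ((587.21240234375, -244.39767456054688), (86.36038970947266, 169.43643188476562), 12.94121265411377)
caddy all circle ((584.16455078125, -241.537841796875), 98.30437469482422) rect ((582.9413452148438, -241.66671752929688), (93.39437103271484, 178.27952575683594), 12.875078201293945)
ramekin circle ((386.228515625, -247.23123168945312), 36.06169891357422) rect ((385.6951904296875, -247.09078979492188), (71.14016723632812, 66.80531311035156), 75.33824157714844)
marker vis ((438.58099365234375, -8.526508331298828), (16.3884334564209, 121.78225708007812), 11.35998249053955)
mill [ 0.43411238 -0.13534241  0.30193609] [ 0.45184594 -0.12639032  0.31594276]
```

```bash
python3 plan.py .427 -.1315 .036
```

```text
t 2.45 pos [ 0.4296 -0.1414  0.2047] phi(jaw z) -14.9 tilt y [-0.001 -0.    -1.   ] w 0.802 F [-1.4  0.5  0. ] q [-0.37 -0.17  2.06 -0.    1.25 -0.11]
turn rv(tool) [0.0006 0.     0.0006] shift in turned tool [-0.0089  0.1687 -0.0051] dist 0.169 target phi -14.9
```

```bash
python3 -m handwheel '[[-0.009,0,-0.005,0,0,0,0.9],[0,0.05,0,0,0,0,0.9],[0,0.045,0,0,0,0,0.9],[0,0.035,0,0,0,0,0.9],[0,0.025,0,0,0,0,0.9],[0,0.014,0,0,0,0,0.9],[0,0,0,0,0,0,0.9],[0,0,0,0,0,0,0.9]]' 30; python3 plan.py .427 -.1315 .036;python3 snap.py w2
```

```text
time: 3.45
tool_pos: [0.4285, -0.1314, 0.0371]
tcp_rot: [-1.073, 1.397, -1.4]
wrist_force: [0.2, -0.5, 0.3]
width: 0.903
t 3.45 pos [ 0.4285 -0.1314  0.0371] phi(jaw z) -14.9 tilt y [ 0.002 -0.001 -1.   ] w 0.903 F [ 0.2 -0.5  0.3] q [-0.35  0.01  2.23  0.    0.9  -0.09]
turn rv(tool) [-0.0019 -0.      0.0001] shift in turned tool [ 0.0005  0.0011 -0.0014] dist 0.002 target phi -14.9
cam [[0.967, -0.247, -0.068, 0.446], [-0.256, -0.931, -0.261, -0.064], [0.001, 0.27, -0.963, 0.205], [0.0, 0.0, 0.0, 1.0]]
```

View pics/w2.png

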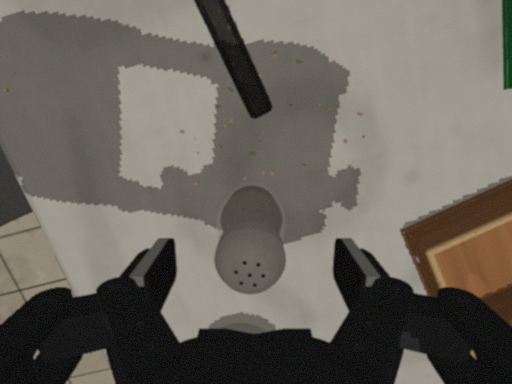

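The shaker cap at (250,259) sits between the fingers, close to the mid-line at about 254. Closing now.

```bash
python3 -m handwheel '[[0,0,0,0,0,0,0.6],[0,0,0,0,0,0,0.5],[0,0,0,0,0,0,0.4],[0,0,0,0,0,0,0.3],[0,0,0,0,0,0,0.3],[0,0,0,0,0,0,0.3]]' 35; python3 -m handwheel '[[0,-0.02,0,0,0,0,0.3],[0,-0.03,0,0,0,0,0.3],[0,-0.03,0,0,0,0,0.3],[0,0,0,0,0,0,0.3]]' ; python3 plan.py .578 -.2045 .11; python3 snap.py w3
```

```text
time: 4.25
tool_pos: [0.4278, -0.1309, 0.0364]
tcp_rot: [-1.075, 1.398, -1.398]
wrist_force: [-1.5, 0.2, 5.8]
width: 0.361
time: 4.75
tool_pos: [0.4297, -0.1316, 0.1181]
tcp_rot: [-1.072, 1.393, -1.401]
wrist_force: [0.6, -0.1, -0.7]
width: 0.369
t 4.75 pos [ 0.4297 -0.1316  0.1181] phi(jaw z) -14.9 tilt y [ 0.005 -0.002 -1.   ] w 0.369 F [ 0.6 -0.1 -0.7] q [-0.35 -0.1   2.16  0.    1.07 -0.09]
turn rv(tool) [-0.0054 -0.      0.0004] shift in turned tool [0.0323 0.0081 0.1621] dist 0.165 target phi -14.9
cam [[0.967, -0.247, -0.064, 0.446], [-0.255, -0.931, -0.262, -0.064], [0.005, 0.27, -0.963, 0.286], [0.0, 0.0, 0.0, 1.0]]
```

View pics/w3.png

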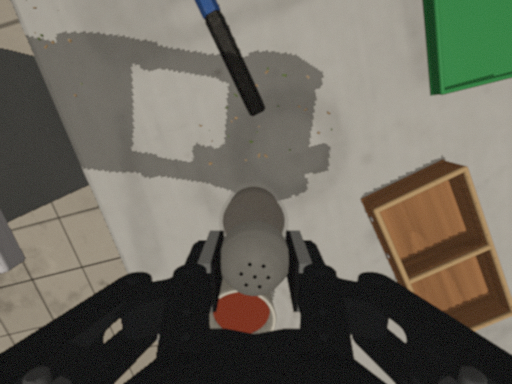

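The shaker came up with the gripper, but the width of 0.37 suggests the fingers hold the cap rather than the 44 mm body. I'll check its height and tilt before moving on.

```bash
python3 - <<'E'
from h import *
from workcell import optics
d=load("pics/w3.npz");W=cloud(d);Z=W[...,2]
p=W[245:285,240:270].reshape(-1,3);print("cap top z",np.nanmax(p[:,2]),np.nanpercentile(p[:,2],90), "med xy",np.nanmedian(p,0))
d=optics.read_camera("side");cv2.imwrite("pics/s3.png",d["image"][:,:,::-1])
for n in ["side"]:
    W=cloud(d);X,Y,Z=[W[...,i] for i in range(3)]
    m=(X>.39)&(X<.47)&(Y>-.17)&(Y<-.1)&(Z>.05)&(Z<.19)
    vs,us=np.where(m);print(us.min(),us.max(),vs.min(),vs.max(),"min z",W[m][:,2].min())
u,v=300,170
cv2.imwrite("pics/s3c.png",cv2.resize(d["image"][100:230,250:380],None,fx=4.5,fy=4.5,interpolation=cv2.INTER_CUBIC)[:,:,::-1])
E
```

```text
cap top z 0.17137190240199685 0.1701263429249903 med xy [ 0.43044141 -0.12663989  0.16906009]
294 315 150 189 min z 0.08231819071208024
```

View pics/s3c.png

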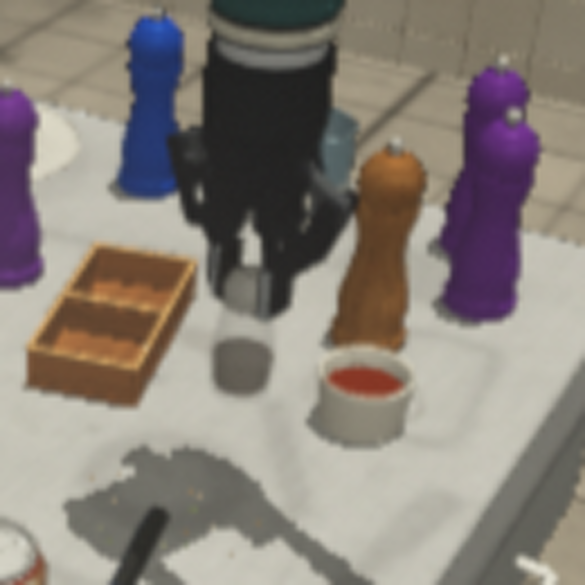

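The shaker is upright at the expected height (cap top 0.171 m), gripped round its upper part. Moving over the +y bay.

```bash
python3 -m handwheel '[[0.007,0,0.03,0,0,0,0.3],[0.008,0,0.042,0,0,0,0.3],[0.009,0,0.045,0,0,0,0.3],[0.006,0,0.03,0,0,0,0.3],[0.002,0,0.015,0,0,0,0.3],[0,0,0,0,0,0,0.3],[0,0,0,0,0,0,0.3]]'; python3 plan.py .578 -.2045 .0415; python3 snap.py w4
```

```text
time: 5.72
tool_pos: [0.5743, -0.2026, 0.115]
tcp_rot: [-1.076, 1.4, -1.396]
wrist_force: [-0.3, 0.7, -1.0]
width: 0.369
t 5.72 pos [ 0.5743 -0.2026  0.115 ] phi(jaw z) -14.9 tilt y [-0.002  0.001 -1.   ] w 0.369 F [-0.3  0.7 -1. ] q [-0.38  0.21  1.84  0.    1.09 -0.12]
turn rv(tool) [ 0.0025 -0.     -0.0004] shift in turned tool [0.0009 0.0735 0.004 ] dist 0.074 target phi -14.9
cam [[0.967, -0.245, -0.071, 0.592], [-0.255, -0.931, -0.26, -0.135], [-0.003, 0.269, -0.963, 0.283], [0.0, 0.0, 0.0, 1.0]]
```

View pics/w4.png

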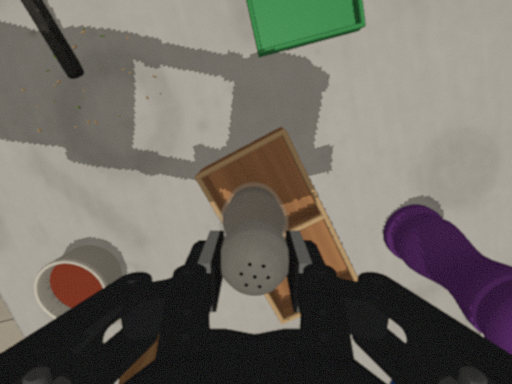

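```bash
python3 -m handwheel '[[0.001,0,0.004,0,0,0,0.3],[0,0.03,0,0,0,0,0.3],[0,0.025,0,0,0,0,0.3],[0,0.012,0,0,0,0,0.3],[0,0.005,0,0,0,0,0.3],[0,0,0,0,0,0,0.3],[0,0,0,0,0,0,0.3]]'; python3 plan.py .578 -.2045 .0415
```

```text
time: 6.65
tool_pos: [0.5805, -0.2058, 0.0452]
tcp_rot: [-1.074, 1.396, -1.399]
wrist_force: [1.1, -0.4, -0.8]
width: 0.367
t 6.65 pos [ 0.5805 -0.2058  0.0452] phi(jaw z) -14.9 tilt y [ 0.002 -0.001 -1.   ] w 0.367 F [ 1.1 -0.4 -0.8] q [-0.38  0.3   1.88  0.    0.97 -0.12]
turn rv(tool) [-0.002  -0.      0.0002] shift in turned tool [-0.0006  0.0037 -0.0027] dist 0.005 target phi -14.9
```

```bash
python3 -m handwheel '[[0,0.003,-0.002,0,0,0,0.3],[0,0.001,0,0,0,0,0.3],[0,0,0,0,0,0,0.3]]'; python3 -m handwheel '[[0,0.0,0,0,0,0,0.4],[0,0,0,0,0,0,0.5],[0,0,0,0,0,0,0.6],[0,0,0,0,0,0,0.62],[0,0,0,0,0,0,0.62]]';python3 -m handwheel '[[0,-0.03,0,0,0,0,0.62],[0,-0.05,0,0,0,0,0.62],[0,-0.05,0,0,0,0,0.62],[0,-0.04,0,0,0,0,0.62],[0,0,0,0,0,0,0.62],[0,0,0,0,0,0,0.62]]'; python3 plan.py .422 -.357 .23 -25; python3 snap.py w5
```

```text
time: 7.02
tool_pos: [0.5777, -0.2049, 0.0405]
tcp_rot: [-1.075, 1.398, -1.398]
wrist_force: [-1.8, 0.1, 2.8]
width: 0.365
time: 7.65
tool_pos: [0.5776, -0.2049, 0.04]
tcp_rot: [-1.075, 1.398, -1.398]
wrist_force: [0.2, 0.3, -0.2]
width: 0.621
time: 8.4
tool_pos: [0.5772, -0.2047, 0.2095]
tcp_rot: [-1.075, 1.399, -1.398]
wrist_force: [-0.1, 0.0, 0.1]
width: 0.618
t 8.4 pos [ 0.5772 -0.2047  0.2095] phi(jaw z) -14.9 tilt y [-0.  0. -1.] w 0.618 F [-0.1  0.   0.1] q [-0.38  0.14  1.74  0.    1.26 -0.12]
turn rv(tool) [ 5.000e-04  1.763e-01 -1.000e-04] shift in turned tool [ 0.2036 -0.0205 -0.0764] dist 0.218 target phi -25.0
cam [[0.967, -0.245, -0.07, 0.595], [-0.255, -0.931, -0.26, -0.137], [-0.001, 0.269, -0.963, 0.378], [0.0, 0.0, 0.0, 1.0]]
```

View pics/w5.png

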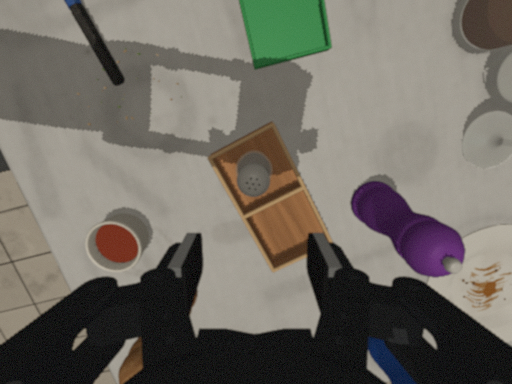

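The shaker stands in the caddy's +y bay at (254,175), free of the fingers. Next, the mill.

```bash
python3 -m handwheel '[[0,-0.02,0,0,0.176,0,0.8],[0.04,-0.01,-0.015,0,0,0,0.9],[0.05,-0.01,-0.02,0,0,0,0.9],[0.05,0,-0.02,0,0,0,0.9],[0.045,0,-0.015,0,0,0,0.9],[0.018,0,-0.006,0,0,0,0.9],[0,0,0,0,0,0,0.9],[0,0,0,0,0,0,0.9]]'; python3 plan.py .422 -.357 .12; python3 snap.py w6
```

```text
time: 9.45
tool_pos: [0.4236, -0.3558, 0.2493]
tcp_rot: [-0.97, 1.523, -1.521]
wrist_force: [-0.3, 0.7, -0.5]
width: 0.901
t 9.45 pos [ 0.4236 -0.3558  0.2493] phi(jaw z) -24.9 tilt y [-0.     0.001 -1.   ] w 0.901 F [-0.3  0.7 -0.5] q [-0.74  0.01  1.81  0.    1.32 -0.31]
turn rv(tool) [ 0.0009 -0.     -0.0012] shift in turned tool [ 0.0018  0.1293 -0.001 ] dist 0.129 target phi -24.9
cam [[0.908, -0.404, -0.114, 0.453], [-0.42, -0.874, -0.243, -0.293], [-0.001, 0.268, -0.963, 0.418], [0.0, 0.0, 0.0, 1.0]]
```

View pics/w6.png

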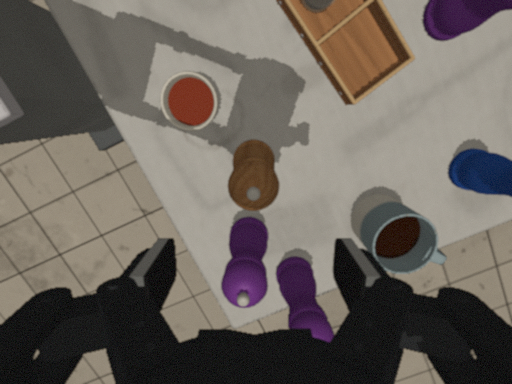

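The mill head is at (253,185) with its knob at (254,193), and the purple mill head at (245,282) lies off the jaw axis. I'll refine the mill's position.

```bash
python3 - <<'E'
from h import *
d=load("pics/w6.npz");W=cloud(d);Z=W[...,2]
hsv=cv2.cvtColor(d["image"],cv2.COLOR_RGB2HSV);H,S,V=[hsv[...,i] for i in range(3)]
u,v=np.meshgrid(np.arange(512),np.arange(384));w=(u>220)&(u<290)&(v>130)&(v<215)
m=w&(Z>.137)&(Z<.18)
c=max(cv2.findContours(m.astype(np.uint8),0,cv2.CHAIN_APPROX_NONE)[0],key=cv2.contourArea)
p=np.array([ray(d,a,b,.143)[:2] for a,b in c[:,0]])*1000
print(cv2.minEnclosingCircle(p.astype(np.float32)))
k=w&(Z>.161);print("knob",k.sum(),np.median(W[k],0))
hp=(Z>.1)&(H>130)&(H<155);
n,l,st,ce=cv2.connectedComponentsWithStats(hp.astype(np.uint8))
for i in range(1,n):
    if st[i,4]>100: print(ce[i],np.median(W[(l==i)&(Z>.13)],0),np.nanmax(W[l==i][:,2]))
E
```

```text
((422.2204284667969, -354.66339111328125), 24.62040138244629)
knob 152 [ 0.42222694 -0.35509101  0.1681715 ]
[503.3006993    3.56643357] [nan nan nan] 0.11959778002456162
[244.67616998 278.17374933] [ 0.37378674 -0.43933661  0.15110368] 0.16500312859808264
[310.39147593 320.20363062] [ 0.41956015 -0.51996002  0.14505431] 0.36207568076505076
  return _methods._mean(a, axis=axis, dtype=dtype,
  ret = um.true_divide(
```

```bash
python3 -m handwheel '[[0,0.045,-0.0015,0,0,0,0.9],[0,0.04,0,0,0,0,0.9],[0,0.03,0,0,0,0,0.9],[0,0.013,0,0,0,0,0.9],[0,0,0,0,0,0,0.9],[0,0,0,0,0,0,0.9]]'; python3 -m handwheel '[[0,0,0,0,0,0,0.7],[0,0,0,0,0,0,0.6],[0,0,0,0,0,0,0.5],[0,0,0,0,0,0,0.4],[0,0,0,0,0,0,0.4],[0,0,0,0,0,0,0.4]]' 45; python3 plan.py .422 -.355 .12
```

```text
time: 10.25
tool_pos: [0.4229, -0.3568, 0.1236]
tcp_rot: [-0.97, 1.52, -1.524]
wrist_force: [0.2, 0.5, 0.6]
width: 0.895
time: 11.0
tool_pos: [0.4219, -0.3564, 0.1225]
tcp_rot: [-0.97, 1.522, -1.523]
wrist_force: [-0.4, 0.6, 4.1]
width: 0.407
t 11.0 pos [ 0.4219 -0.3564  0.1225] phi(jaw z) -25.0 tilt y [ 0.001 -0.    -1.   ] w 0.407 F [-0.4  0.6  4.1] q [-0.75  0.1   1.96  0.    1.09 -0.31]
turn rv(tool) [-0.0007 -0.      0.0001] shift in turned tool [-0.0013  0.0025 -0.0005] dist 0.003 target phi -25.0
```

```bash
python3 -m handwheel '[[0,0,0,0,0,0,0.25],[0,0,0,0,0,0,0.25],[0,0,0,0,0,0,0.25]]' 45; python3 -m handwheel '[[0,-0.015,0,0,0,0,0.25],[0,-0.025,0,0,0,0,0.25],[0,-0.02,0,0,0,0,0.25],[0,0,0,0,0,0,0.25],[0,0,0,0,0,0,0.25]]'; python3 plan.py .596 -.2845 .18; python3 snap.py w7;  python3 - <<'E'
from workcell import optics;import cv2
d=optics.read_camera("side");cv2.imwrite("pics/s7c.png",cv2.resize(d["image"][60:230,230:400],None,fx=3.5,fy=3.5,interpolation=cv2.INTER_CUBIC)[:,:,::-1])
E
```

```text
time: 11.38
tool_pos: [0.4219, -0.3564, 0.1226]
tcp_rot: [-0.97, 1.522, -1.523]
wrist_force: [-0.6, 0.7, 5.6]
width: 0.393
time: 12.0
tool_pos: [0.4213, -0.3559, 0.1814]
tcp_rot: [-0.971, 1.523, -1.522]
wrist_force: [0.4, 0.0, -0.8]
width: 0.246
t 12.0 pos [ 0.4213 -0.3559  0.1814] phi(jaw z) -25.0 tilt y [-0.001  0.001 -1.   ] w 0.246 F [ 0.4  0.  -0.8] q [-0.75  0.05  1.9  -0.    1.2  -0.31]
turn rv(tool) [ 0.0008 -0.     -0.0003] shift in turned tool [-0.1385  0.0014  0.1282] dist 0.189 target phi -25.0
cam [[0.907, -0.405, -0.114, 0.45], [-0.42, -0.874, -0.244, -0.293], [-0.001, 0.269, -0.963, 0.35], [0.0, 0.0, 0.0, 1.0]]
```

View pics/s7c.png

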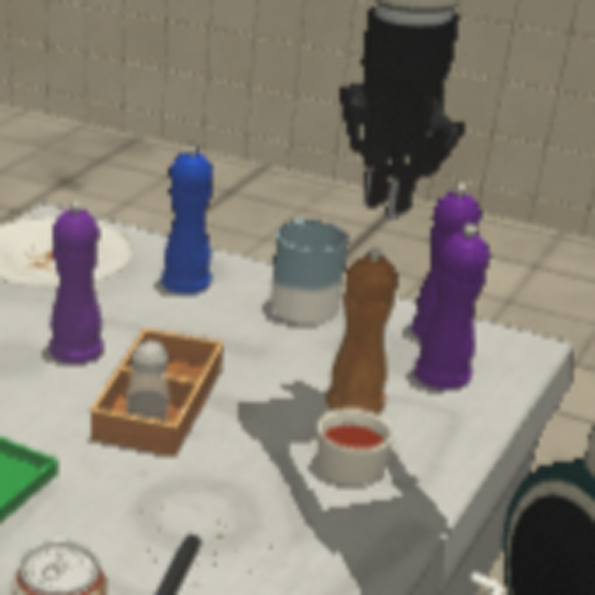

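View pics/w7.png

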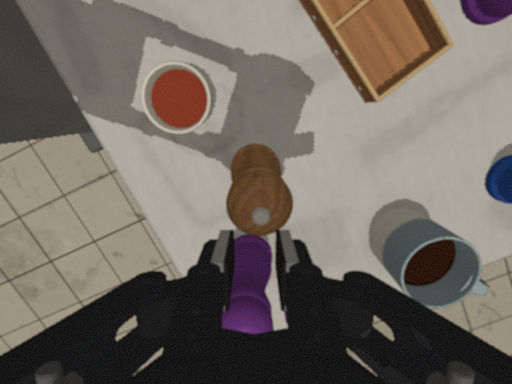

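The grip slid off the dome because it was too high. The mill still stands at (257,185) in the wrist view. I'll check where the pads really sit in the tool frame.

```bash
python3 - <<'E'
from h import *
for f in("w6","w7","w4"):
    d=load(f"pics/{f}.npz");P=cloud(d,d["hand_eye"]);g=d["image"].mean(-1)
    m=(np.abs(P[...,2])<.06)&(P[...,1]>-.07)&(P[...,1]<.01)&(np.abs(P[...,0])<.03)
    for nm,mm in(("light",m&(g>60)&(g<120)),("dark",m&(g<45))):
      p=P[mm];
      for s in(-1,1):
        q=p[p[:,2]*s>0]; print(f,nm,s,len(q), "y",np.percentile(q[:,1],[2,50,98]).round(4),"|z|",np.percentile(abs(q[:,2]),[2,50]).round(4),"x",np.percentile(q[:,0],[2,98]).round(3)) if len(q) else 0
    vs,us=np.where(m&(g>60)&(g<130));print(us.min(),us.max(),vs.min(),vs.max()) if len(us) else 0
E
for f in w6 w7; do :; done; python3 -c "
import cv2;a=cv2.imread('pics/w7.png')[215:325,170:340];cv2.imwrite('pics/w7c.png',cv2.resize(a,None,fx=4.5,fy=4.5,interpolation=2))"
```

```text
w6 light -1 535 y [-0.0695 -0.0553 -0.0362] |z| [0.0387 0.0428] x [-0.013  0.009]
w6 light 1 501 y [-0.0695 -0.0552 -0.0362] |z| [0.0377 0.0418] x [-0.013  0.009]
w6 dark -1 1336 y [-0.0693 -0.0564 -0.0389] |z| [0.0385 0.0389] x [-0.012  0.008]
w6 dark 1 1358 y [-0.0693 -0.0563 -0.0388] |z| [0.0376 0.038 ] x [-0.013  0.008]
119 390 238 310
w7 light -1 505 y [-0.0687 -0.0517 -0.0306] |z| [0.0127 0.0154] x [-0.013 -0.008]
w7 light 1 575 y [-0.0685 -0.0511 -0.0275] |z| [0.0102 0.0139] x [-0.013  0.009]
w7 dark -1 1014 y [-0.0697 -0.056  -0.0307] |z| [0.011  0.0122] x [-0.014  0.009]
w7 dark 1 937 y [-0.0698 -0.0582 -0.034 ] |z| [0.0101 0.0117] x [-0.015  0.006]
167 342 230 310
w4 light -1 3697 y [-0.0637 -0.045   0.0051] |z| [0.0004 0.0086] x [-0.022  0.009]
w4 light 1 3465 y [-0.0631 -0.0445  0.0052] |z| [0.0004 0.0081] x [-0.022  0.009]
w4 dark -1 958 y [-0.0697 -0.0584 -0.0355] |z| [0.0158 0.0171] x [-0.014  0.006]
w4 dark 1 1053 y [-0.0696 -0.0576 -0.0349] |z| [0.0153 0.0164] x [-0.014  0.008]
153 334 188 311
```

View pics/w7c.png

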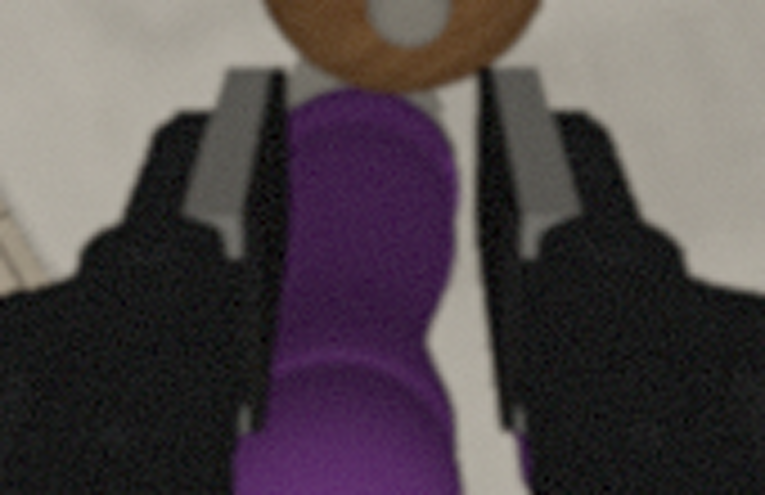

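```bash
python3 - <<'E'
from h import *
d=load("pics/w6.npz");P=cloud(d,d["hand_eye"]);g=d["image"].mean(-1)
for (u,v) in [(256,340),(256,350),(256,365),(256,380),(220,360),(300,360),(160,245),(165,242),(348,242),(150,270),(145,290)]:
    print((u,v),P[v,u].round(4),g[v,u],d["z_map"][v,u])
d=load("pics/w7.npz");P=cloud(d,d["hand_eye"])
for (u,v) in [(222,233),(216,262),(230,300),(282,233),(256,350)]: print((u,v),P[v,u].round(4))
E
```

```text
(256, 340) [-1.190e-02 -1.036e-01 -1.000e-04] 17.333333333333332 0.07795145
(256, 350) [-1.240e-02 -1.074e-01 -1.000e-04] 22.666666666666668 0.074123405
(256, 365) [-1.230e-02 -1.118e-01 -1.000e-04] 18.0 0.0699072
(256, 380) [-1.250e-02 -1.161e-01 -1.000e-04] 22.0 0.0657285
(220, 360) [-0.013  -0.1112 -0.0086] 22.666666666666668 0.07031951
(300, 360) [-0.0125 -0.1105  0.0103] 20.666666666666668 0.07109316
(160, 245) [-0.0121 -0.0473 -0.0421] 77.33333333333333 0.1320468
(165, 242) [-0.0125 -0.0451 -0.0405] 67.0 0.13405918
(348, 242) [-0.0122 -0.0441  0.0417] 78.33333333333333 0.13514735
(150, 270) [-0.0116 -0.0678 -0.0397] 16.333333333333332 0.112429745
(145, 290) [-0.0068 -0.0735 -0.0401] 25.0 0.10829357
(222, 233) [-0.0123 -0.0342 -0.0162]
(216, 262) [-0.0123 -0.0629 -0.0155]
(230, 300) [ 0.088   0.0549 -0.0213]
(282, 233) [-0.0121 -0.0336  0.0129]
(256, 350) [-1.230e-02 -1.073e-01 -1.000e-04]
```

The finger tips really sit about 31–44 mm behind the reported TCP (pads from y=-0.034 to -0.063 at 0.25 open), and the palm is at about -0.104. So I have to go about 35 mm lower than the spec implies. Relocating the mill.

```bash
python3 - <<'E'
from h import *
d=load("pics/w7.npz");W=cloud(d);Z=W[...,2]
u,v=np.meshgrid(np.arange(512),np.arange(384));w=(u>220)&(u<297)&(v>140)&(v<235)
k=w&(Z>.161)&(Z<.2);print("knob",k.sum(),np.median(W[k],0))
hsv=cv2.cvtColor(d["image"],cv2.COLOR_RGB2HSV)
m=w&(Z>.137)&(Z<.18)&~((hsv[...,0]>125)&(hsv[...,1]>60))
c=max(cv2.findContours(m.astype(np.uint8),0,cv2.CHAIN_APPROX_NONE)[0],key=cv2.contourArea)
p=np.array([ray(d,a,b,.143)[:2] for a,b in c[:,0]])*1000
print(cv2.minEnclosingCircle(p.astype(np.float32)))
E
python3 plan.py .422 -.355 .0875
```

```text
knob 269 [ 0.42631817 -0.3534141   0.16819815]
((425.6303405761719, -353.28582763671875), 24.693946838378906)
t 12.1 pos [ 0.4209 -0.3555  0.1807] phi(jaw z) -25.0 tilt y [-0.002  0.002 -1.   ] w 0.252 F [-0.7  0.   0.2] q [-0.75  0.05  1.9  -0.    1.2  -0.31]
turn rv(tool) [ 0.0021 -0.     -0.0007] shift in turned tool [-0.0009  0.0932  0.0007] dist 0.093 target phi -25.0
```

```bash
python3 -m handwheel '[[-0.0035,0,0.003,0,0,0,0.95],[0,0,0,0,0,0,0.95],[0,0,0,0,0,0,0.95],[0,0.03,0,0,0,0,0.95],[0,0.03,0,0,0,0,0.95],[0,0.023,0,0,0,0,0.95],[0,0.01,0,0,0,0,0.95],[0,0,0,0,0,0,0.95]]'; python3 -m handwheel '[[0,0,0,0,0,0,0.8],[0,0,0,0,0,0,0.7],[0,0,0,0,0,0,0.6],[0,0,0,0,0,0,0.5],[0,0,0,0,0,0,0.4],[0,0,0,0,0,0,0.4]]' 45; python3 plan.py .425 -.3535 .0875; python3 snap.py w8
```

```text
time: 13.1
tool_pos: [0.4255, -0.354, 0.0885]
tcp_rot: [-0.971, 1.524, -1.522]
wrist_force: [0.9, -0.5, -0.3]
width: 0.948
time: 13.85
tool_pos: [0.4261, -0.3547, 0.0901]
tcp_rot: [-0.97, 1.522, -1.524]
wrist_force: [-1.9, 0.8, 5.6]
width: 0.549
t 13.85 pos [ 0.4261 -0.3547  0.0901] phi(jaw z) -25.0 tilt y [ 0.001 -0.001 -1.   ] w 0.549 F [-1.9  0.8  5.6] q [-0.74  0.14  1.98 -0.    1.02 -0.3 ]
turn rv(tool) [-0.001  -0.      0.0005] shift in turned tool [-0.0006  0.0026 -0.0015] dist 0.003 target phi -25.0
cam [[0.907, -0.405, -0.113, 0.455], [-0.42, -0.874, -0.245, -0.291], [0.0, 0.27, -0.963, 0.258], [0.0, 0.0, 0.0, 1.0]]
```

View pics/w8.png

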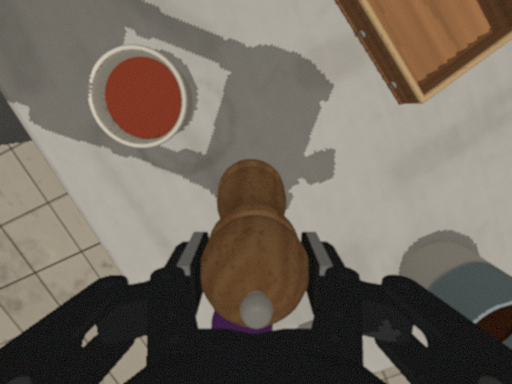

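The grip is now on the head: 0.549 × 85 ≈ 47 mm, against 49 mm given. Lifting.

```bash
python3 -m handwheel '[[0,-0.015,0,0,0,0,0.4],[0,-0.025,0,0,0,0,0.4],[0,-0.025,0,0,0,0,0.4],[0,-0.01,0,0,0,0,0.4],[0,0,0,0,0,0,0.4],[0,0,0,0,0,0,0.4]]' 60; python3 plan.py .596 -.2845 .165;  python3 - <<'E'
from workcell import optics;import cv2
d=optics.read_camera("side");cv2.imwrite("pics/s8c.png",cv2.resize(d["image"][60:230,230:400],None,fx=3.5,fy=3.5,interpolation=cv2.INTER_CUBIC)[:,:,::-1])
E
```

```text
time: 14.65
tool_pos: [0.4251, -0.3536, 0.1627]
tcp_rot: [-0.971, 1.525, -1.521]
wrist_force: [0.1, 0.3, -2.5]
width: 0.541
t 14.65 pos [ 0.4251 -0.3536  0.1627] phi(jaw z) -25.0 tilt y [-0.002  0.001 -1.   ] w 0.541 F [ 0.1  0.3 -2.5] q [-0.74  0.07  1.91  0.    1.16 -0.3 ]
turn rv(tool) [ 0.002  -0.     -0.0006] shift in turned tool [-0.1348 -0.0023  0.1257] dist 0.184 target phi -25.0
```

View pics/s8c.png

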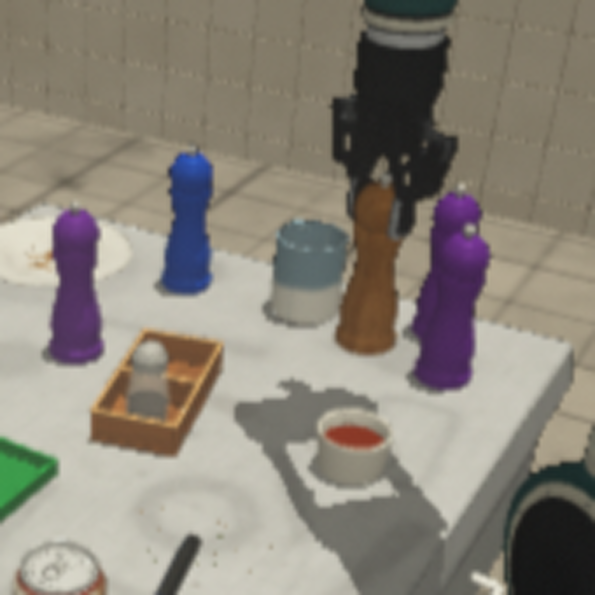

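```bash
python3 -m handwheel '[[-0.016,0,0.015,0,0,0,0.4],[-0.03,0,0.028,0,0,0,0.4],[-0.036,0,0.033,0,0,0,0.4],[-0.028,0,0.027,0,0,0,0.4],[-0.017,0,0.016,0,0,0,0.4],[-0.008,0,0.007,0,0,0,0.4],[0,0,0,0,0,0,0.4],[0,0,0,0,0,0,0.4]]'; python3 plan.py .596 -.2845 .094; python3 snap.py w9
```

```text
time: 15.7
tool_pos: [0.5959, -0.2856, 0.1638]
tcp_rot: [-0.971, 1.524, -1.523]
wrist_force: [-0.3, -0.5, -3.0]
width: 0.541
t 15.7 pos [ 0.5959 -0.2856  0.1638] phi(jaw z) -25.0 tilt y [-0.001  0.    -1.   ] w 0.541 F [-0.3 -0.5 -3. ] q [-0.48  0.27  1.68 -0.    1.2  -0.05]
turn rv(tool) [0.0009 0.     0.0004] shift in turned tool [-0.001   0.0698 -0.0004] dist 0.07 target phi -25.0
cam [[0.907, -0.405, -0.115, 0.625], [-0.421, -0.873, -0.244, -0.222], [-0.001, 0.27, -0.963, 0.332], [0.0, 0.0, 0.0, 1.0]]
```

View pics/w9.png

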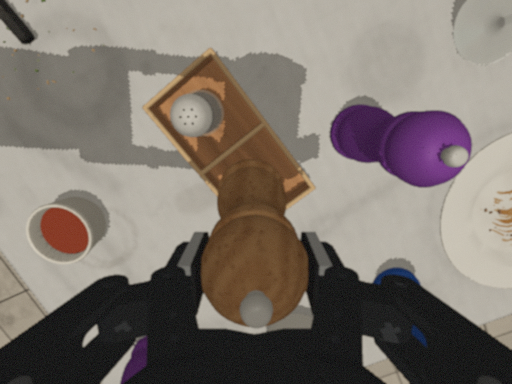

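```bash
python3 -m handwheel '[[-0.001,0.02,0,0,0,0,0.4],[0,0.025,0,0,0,0,0.4],[0,0.015,0,0,0,0,0.4],[0,0.008,0,0,0,0,0.4],[0,0.002,0,0,0,0,0.4],[0,0,0,0,0,0,0.4],[0,0,0,0,0,0,0.4]]'; python3 plan.py .596 -.2845 .094
```

```text
time: 16.62
tool_pos: [0.5979, -0.2844, 0.0943]
tcp_rot: [-0.97, 1.522, -1.523]
wrist_force: [0.9, 0.3, -2.1]
width: 0.546
t 16.62 pos [ 0.5979 -0.2844  0.0943] phi(jaw z) -25.0 tilt y [ 0.001 -0.    -1.   ] w 0.546 F [ 0.9  0.3 -2.1] q [-0.48  0.32  1.74  0.    1.08 -0.05]
turn rv(tool) [-0.001 -0.     0.   ] shift in turned tool [ 0.0009  0.0003 -0.0016] dist 0.002 target phi -25.0
```

```bash
python3 -m handwheel '[[0,0.0015,-0.001,0,0,0,0.4],[0,0.001,0,0,0,0,0.4],[0,0,0,0,0,0,0.4]]'; python3 -m handwheel '[[0,0,0,0,0,0,0.55],[0,0,0,0,0,0,0.65],[0,0,0,0,0,0,0.75],[0,0,0,0,0,0,0.85],[0,0,0,0,0,0,0.85]]'; python3 -m handwheel '[[0,-0.02,0,0,0,0,0.85],[0,-0.04,0,0,0,0,0.85],[0,-0.04,0,0,0,0,0.85],[0,-0.04,0,0,0,0,0.85],[0,-0.01,0,0,0,0,0.7],[0,0,0,0,0,0,0.5]]' 30; python3 plan.py .437 -.004 .2 11; python3 snap.py w10
```

```text
time: 17.0
tool_pos: [0.5978, -0.2844, 0.0942]
tcp_rot: [-0.969, 1.52, -1.525]
wrist_force: [-1.6, 0.8, 8.7]
width: 0.538
time: 17.62
tool_pos: [0.5964, -0.2837, 0.0911]
tcp_rot: [-0.971, 1.523, -1.522]
wrist_force: [-0.1, -0.3, 0.6]
width: 0.85
time: 18.38
tool_pos: [0.597, -0.284, 0.2428]
tcp_rot: [-0.969, 1.521, -1.524]
wrist_force: [0.3, -0.4, 0.3]
width: 0.507
t 18.38 pos [ 0.597  -0.284   0.2428] phi(jaw z) -25.0 tilt y [ 0.002 -0.001 -1.   ] w 0.507 F [ 0.3 -0.4  0.3] q [-0.48  0.22  1.59  0.    1.33 -0.05]
turn rv(tool) [-0.0022 -0.6279  0.0008] shift in turned tool [-0.3054  0.0428 -0.1037] dist 0.325 target phi 11.0
cam [[0.907, -0.405, -0.112, 0.626], [-0.42, -0.874, -0.245, -0.22], [0.002, 0.27, -0.963, 0.411], [0.0, 0.0, 0.0, 1.0]]
```

View pics/w10.png

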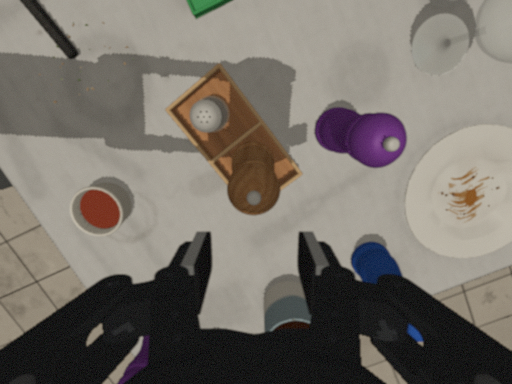

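Both now stand upright in the caddy: shaker cap at (209,114), mill head at (253,192). I'll verify their offsets later from a better view. Heading to the marker, with a turn of 36°.

```bash
python3 - <<'E'
from h import *
d=load("pics/w10.npz");W=cloud(d);Z=W[...,2]
a=np.radians(12.9);c=np.array([.587,-.2445]);R=np.array([[np.cos(a),-np.sin(a)],[np.sin(a),np.cos(a)]])
u,v=np.meshgrid(np.arange(512),np.arange(384))
for nm,w,z0 in(("mill knob",(u>225)&(u<285)&(v>150)&(v<215),.165),("shaker cap",(u>185)&(u<235)&(v>92)&(v<137),.085)):
    k=w&(Z>z0)&(Z<.2);p=np.median(W[k],0);print(nm,k.sum(),p.round(4),"caddy frame",(R.T@(p[:2]-c)).round(4))
E
python3 -m handwheel '[[0,0,0,0,-0.157,0,0.5],[0,0,0,0,-0.157,0,0.5],[0,0,0,0,-0.157,0,0.5],[0,0,0,0,-0.157,0,0.5],[-0.044,0,-0.015,0,0,0,0.5],[-0.044,0,-0.015,0,0,0,0.5],[-0.044,0,-0.015,0,0,0,0.5]]'
python3 -m handwheel '[[-0.044,0,-0.015,0,0,0,0.5],[-0.044,0.01,-0.015,0,0,0,0.5],[-0.044,0.015,-0.015,0,0,0,0.5],[-0.042,0.015,-0.015,0,0,0,0.5],[0,0,0,0,0,0,0.5],[0,0,0,0,0,0,0.5]]'
python3 plan.py .437 -.004 .2 ; python3 snap.py w11
```

```text
mill knob 162 [ 0.5957 -0.2843  0.172 ] caddy frame [-0.0004 -0.0407]
shaker cap 649 [ 0.5769 -0.2046  0.0905] caddy frame [-0.0009  0.0411]
time: 19.3
tool_pos: [0.525, -0.1612, 0.2384]
tcp_rot: [-1.295, 1.071, -1.063]
wrist_force: [-0.3, 0.7, 0.7]
width: 0.502
time: 20.05
tool_pos: [0.4346, -0.0036, 0.2003]
tcp_rot: [-1.296, 1.067, -1.065]
wrist_force: [0.5, 0.2, 0.4]
width: 0.501
t 20.05 pos [ 0.4346 -0.0036  0.2003] phi(jaw z) 11.0 tilt y [-0.002 -0.    -1.   ] w 0.501 F [0.5 0.2 0.4] q [-0.07 -0.2   2.09 -0.    1.25 -0.26]
turn rv(tool) [ 0.0019 -0.     -0.    ] shift in turned tool [0.0009 0.0003 0.0023] dist 0.003 target phi 11.0
cam [[0.981, 0.187, 0.05, 0.422], [0.194, -0.945, -0.265, 0.065], [-0.002, 0.269, -0.963, 0.369], [0.0, 0.0, 0.0, 1.0]]
```

View pics/w11.png

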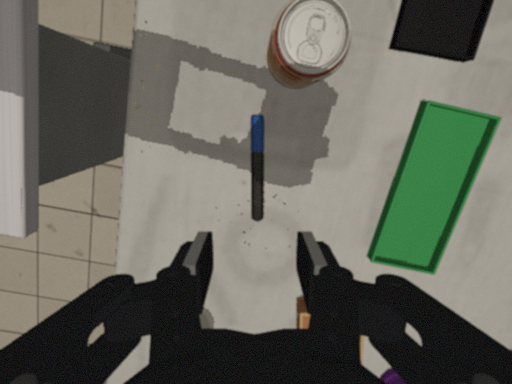

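Placements are within about 1 mm of the bay centres. In this view the marker runs from (257,115) to (257,220), the can is at (313,38), the green tray is fully visible and the black tray is partly in view. Measuring the marker and tray.

```bash
python3 - <<'E'
from h import *
d=load("pics/w11.npz");W=cloud(d);X,Y,Z=[W[...,i] for i in range(3)]
hsv=cv2.cvtColor(d["image"],cv2.COLOR_RGB2HSV);H,S,V=[hsv[...,i] for i in range(3)]
u,v=np.meshgrid(np.arange(512),np.arange(384))
def rep(nm,m,h):
    m=m.astype(np.uint8);c=max(cv2.findContours(m,0,cv2.CHAIN_APPROX_NONE)[0],key=cv2.contourArea)
    p=np.array([ray(d,a,b,h)[:2] for a,b in c[:,0]])*1000
    print(nm,cv2.minAreaRect(p.astype(np.float32)))
rep("marker",(u>235)&(u<275)&(v>100)&(v<230)&(V<130)&((V<60)|(S>110)),.007)
rep("green all",(H>50)&(H<75)&(S>120)&(u>350),.010)
rep("green rim",(H>50)&(H<75)&(S>120)&(u>350)&(Z>.012)&(Z<.03),.018)
k=(u>260)&(u<360)&(v<95)&(Z>.105)&(Z<.125);rep("can top",k,.115)
E
```

```text
marker ((438.02728271484375, -4.335113525390625), (14.724329948425293, 128.2006378173828), 11.612239837646484)
green all ((652.19921875, 8.665840148925781), (207.20370483398438, 95.03079986572266), 88.78158569335938)
green rim ((649.2225341796875, 9.822509765625), (202.4862823486328, 89.10099792480469), 88.95514678955078)
can top ((454.82440185546875, 124.34976196289062), (57.33987808227539, 53.6987419128418), 11.132061958312988)
```

```bash
python3 plan.py .439 -.010 -.02; python3 -m handwheel '[[0.007,0.05,0.003,0,0,0,0.5],[0,0.05,0,0,0,0,0.5],[0,0.05,0,0,0,0,0.5],[0,0.04,0,0,0,0,0.5],[0,0.02,0,0,0,0,0.5],[0,0.01,0,0,0,0,0.5],[0,0,0,0,0,0,0.5],[0,0,0,0,0,0,0.5]]'; python3 plan.py .439 -.010 -.029; python3 snap.py w12
```

```text
t 20.1 pos [ 0.4352 -0.0039  0.201 ] phi(jaw z) 11.0 tilt y [-0.001 -0.    -1.   ] w 0.5 F [-0.5 -1.2 -0.8] q [-0.07 -0.2   2.09 -0.    1.25 -0.26]
turn rv(tool) [0.0009 0.     0.0002] shift in turned tool [0.0067 0.221  0.0025] dist 0.221 target phi 11.0
time: 21.1
tool_pos: [0.4408, -0.0101, -0.0175]
tcp_rot: [-1.292, 1.065, -1.068]
wrist_force: [0.2, -0.1, 0.1]
width: 0.497
t 21.1 pos [ 0.4408 -0.0101 -0.0175] phi(jaw z) 11.0 tilt y [ 0.002 -0.    -1.   ] w 0.497 F [ 0.2 -0.1  0.1] q [-0.08  0.09  2.28 -0.    0.77 -0.27]
turn rv(tool) [-0.0021 -0.      0.0006] shift in turned tool [-0.0004  0.0115 -0.0017] dist 0.012 target phi 11.0
cam [[0.981, 0.185, 0.054, 0.427], [0.192, -0.945, -0.265, 0.059], [0.002, 0.27, -0.963, 0.151], [0.0, 0.0, 0.0, 1.0]]
```

View pics/w12.png

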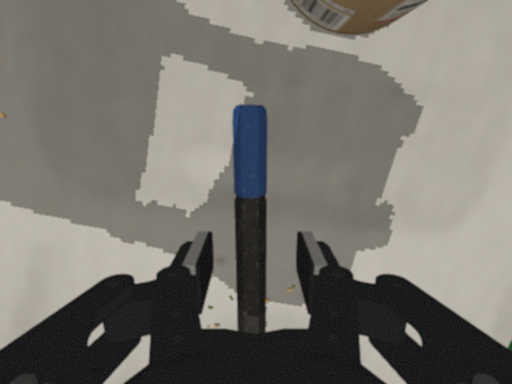

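The marker is centred between the fingers. TCP z is -0.0175 with no contact, which confirms the tip offset. Descending and closing.

```bash
python3 -m handwheel '[[0,0.006,-0.001,0,0,0,0.5],[0,0.005,0,0,0,0,0.5],[0,0,0,0,0,0,0.4],[0,0,0,0,0,0,0.3],[0,0,0,0,0,0,0.2],[0,0,0,0,0,0,0.1],[0,0,0,0,0,0,0.1],[0,0,0,0,0,0,0.1]]' 30; python3 plan.py .439 -.010 -.029
```

```text
time: 22.15
tool_pos: [0.4415, -0.0101, -0.026]
tcp_rot: [-1.291, 1.063, -1.069]
wrist_force: [-6.5, 0.7, 27.3]
width: 0.163
t 22.15 pos [ 0.4415 -0.0101 -0.026 ] phi(jaw z) 11.0 tilt y [ 0.004 -0.    -1.   ] w 0.163 F [-6.5  0.7 27.3] q [-0.08  0.1   2.28 -0.    0.75 -0.27]
turn rv(tool) [-0.0043 -0.      0.0012] shift in turned tool [-0.0006  0.003  -0.0025] dist 0.004 target phi 11.0
```

```bash
python3 -m handwheel '[[0,-0.01,0,0,0,0,0.1],[0,-0.03,0,0,0,0,0.1],[0,-0.045,0,0,0,0,0.1],[0,-0.05,0,0,0,0,0.1],[0,-0.045,0,0,0,0,0.1],[0,0,0,0,0,0,0.1],[0,0,0,0,0,0,0.1]]' 30; python3 plan.py .595 .20 .155 1; python3 snap.py w13
```

```text
time: 23.02
tool_pos: [0.4377, -0.0098, 0.1498]
tcp_rot: [-1.294, 1.067, -1.066]
wrist_force: [-0.4, -0.2, -0.1]
width: 0.166
t 23.02 pos [ 0.4377 -0.0098  0.1498] phi(jaw z) 11.0 tilt y [-0.001  0.    -1.   ] w 0.166 F [-0.4 -0.2 -0.1] q [-0.08 -0.15  2.15 -0.    1.15 -0.27]
turn rv(tool) [ 8.000e-04  1.747e-01 -1.000e-04] shift in turned tool [-0.2071 -0.0052  0.1609] dist 0.262 target phi 1.0
cam [[0.981, 0.186, 0.051, 0.425], [0.193, -0.945, -0.264, 0.059], [-0.001, 0.269, -0.963, 0.318], [0.0, 0.0, 0.0, 1.0]]
```

View pics/w13.png

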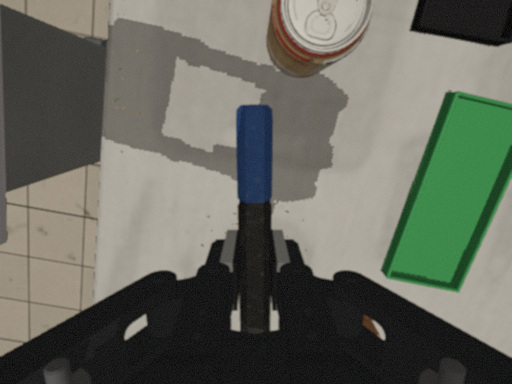

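```bash
python3 -m handwheel '[[0,0,0,0,0.175,0,0.1],[-0.03,0,0.025,0,0,0,0.1],[-0.045,0,0.036,0,0,0,0.1],[-0.045,0,0.036,0,0,0,0.1],[-0.045,0,0.034,0,0,0,0.1],[-0.042,0,0.03,0,0,0,0.1],[0,0,0,0,0,0,0.1],[0,0,0,0,0,0,0.1]]'; python3 plan.py .595 .262 .05 ; python3 snap.py w14
```

```text
time: 24.08
tool_pos: [0.5941, 0.1992, 0.1479]
tcp_rot: [-1.222, 1.199, -1.195]
wrist_force: [-0.0, -0.0, -0.4]
width: 0.164
t 24.07 pos [0.5941 0.1992 0.1479] phi(jaw z) 1.0 tilt y [-0.005 -0.002 -1.   ] w 0.164 F [-0.  -0.  -0.4] q [ 0.28  0.22  1.77 -0.    1.16  0.27]
turn rv(tool) [0.0046 0.     0.0016] shift in turned tool [-0.0627  0.0979  0.002 ] dist 0.116 target phi 1.0
cam [[1.0, 0.02, 0.001, 0.594], [0.02, -0.962, -0.271, 0.269], [-0.005, 0.271, -0.963, 0.316], [0.0, 0.0, 0.0, 1.0]]
```

View pics/w14.png

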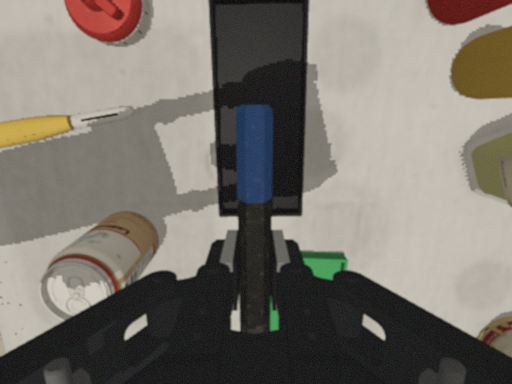

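The black tray lies ahead, from (211,0) to (302,215), nearly aligned with the marker. Measuring it.

```bash
python3 - <<'E'
from h import *
d=load("pics/w14.npz");W=cloud(d);X,Y,Z=[W[...,i] for i in range(3)]
V=d["image"].max(-1)
u,v=np.meshgrid(np.arange(512),np.arange(384))
m=(V<45)&(v<222)&(u>200)&(u<315)&(Z<.04)
# edges rows
for r in(10,60,205):
    xs=np.where(m[r])[0];print(r,xs.min(),xs.max(),ray(d,xs.min(),r,.018)[:2].round(4),ray(d,xs.max(),r,.018)[:2].round(4))
cs=[np.where(m[:,c])[0].max() for c in(228,295)];print([ray(d,c,y,.016)[:2].round(4) for c,y in zip((228,295),cs)])
hr=(Z>.013)&(Z<.03)&(v<222)&(u>200)&(u<315)&(V<60)
print(cv2.minAreaRect((W[hr][:,:2]*1000).astype(np.float32)))
E
```

```text
10 211 306 [0.5523 0.3527] [0.6361 0.3543]
60 213 304 [0.5533 0.312 ] [0.6369 0.3136]
205 220 300 [0.5582 0.1721] [0.6418 0.1738]
[array([0.5663, 0.1615]), array([0.6374, 0.1642])]
((597.1896362304688, 262.54241943359375), (87.17768859863281, 200.96701049804688), 1.7018141746520996)
```

```bash
python3 plan.py .597 .257 .03; python3 -m handwheel '[[-0.03,0.02,0.001,0,0,0,0.1],[-0.028,0.03,0.001,0,0,0,0.1],[0,0.04,0,0,0,0,0.1],[0,0.028,0,0,0,0,0.1],[0,0.02,0,0,0,0,0.1],[0,0,0,0,0,0,0.1],[0,0,0,0,0,0,0.1]]'; python3 plan.py .597 .257 -.0225
```

```text
t 24.12 pos [0.5942 0.1988 0.1484] phi(jaw z) 1.0 tilt y [-0.004 -0.001 -1.   ] w 0.173 F [-0.5 -0.2 -0.6] q [ 0.28  0.22  1.77 -0.    1.16  0.27]
turn rv(tool) [0.0038 0.     0.0014] shift in turned tool [-0.0581  0.1184  0.0038] dist 0.132 target phi 1.0
time: 25.0
tool_pos: [0.5979, 0.2577, 0.0138]
tcp_rot: [-1.215, 1.196, -1.198]
wrist_force: [0.2, -0.4, 1.4]
width: 0.163
t 25.0 pos [0.5979 0.2577 0.0138] phi(jaw z) 0.9 tilt y [ 0.002  0.001 -1.   ] w 0.163 F [ 0.2 -0.4  1.4] q [ 0.37  0.39  1.82 -0.    0.93  0.35]
turn rv(tool) [-0.0019  0.     -0.0007] shift in turned tool [ 0.0007  0.0363 -0.0009] dist 0.036 target phi 0.9
```

```bash
python3 -m handwheel '[[0,0.015,0,0,0,0,0.1],[0,0.012,0,0,0,0,0.1],[0,0.006,0,0,0,0,0.1],[0,0.002,0,0,0,0,0.1],[0,0,0,0,0,0,0.1],[0,0,0,0,0,0,0.1]]'; python3 plan.py .597 .257 -.0225
```

```text
time: 25.75
tool_pos: [0.5972, 0.258, -0.0224]
tcp_rot: [-1.217, 1.196, -1.197]
wrist_force: [-0.7, -0.5, 1.0]
width: 0.17
t 25.75 pos [ 0.5972  0.258  -0.0224] phi(jaw z) 1.0 tilt y [ 0.001  0.    -1.   ] w 0.17 F [-0.7 -0.5  1. ] q [0.37 0.44 1.83 0.   0.87 0.35]
turn rv(tool) [-0.0006  0.     -0.0002] shift in turned tool [ 0.001   0.0001 -0.0002] dist 0.001 target phi 1.0
```

```bash
python3 -m handwheel '[[0,0.0015,0,0,0,0,0.1],[0,0,0,0,0,0,0.18],[0,0,0,0,0,0,0.22],[0,0,0,0,0,0,0.28],[0,0,0,0,0,0,0.36],[0,0,0,0,0,0,0.36]]'; python3 -m handwheel '[[0,-0.02,0,0,0,0,0.36],[0,-0.05,0,0,0,0,0.36],[0,-0.06,0,0,0,0,0.36],[0,-0.05,0,0,0,0,0.36],[0,0,0,0,0,0,0.36],[0,0,0,0,0,0,0.36]]'; python3 plan.py .37 .247 .16 102; python3 snap.py w15
```

```text
time: 26.5
tool_pos: [0.5975, 0.258, -0.0237]
tcp_rot: [-1.216, 1.196, -1.197]
wrist_force: [2.2, 0.4, 4.1]
width: 0.361
time: 27.25
tool_pos: [0.596, 0.2576, 0.1561]
tcp_rot: [-1.218, 1.197, -1.196]
wrist_force: [0.0, -0.5, -0.8]
width: 0.357
t 27.25 pos [0.596  0.2576 0.1561] phi(jaw z) 1.0 tilt y [-0.001 -0.    -1.   ] w 0.357 F [ 0.  -0.5 -0.8] q [0.37 0.25 1.71 0.   1.18 0.35]
turn rv(tool) [6.0000e-04 1.3784e+00 8.0000e-04] shift in turned tool [ 0.2233 -0.0039 -0.0366] dist 0.226 target phi -78.0
cam [[1.0, 0.019, 0.004, 0.595], [0.019, -0.963, -0.27, 0.327], [-0.001, 0.27, -0.963, 0.324], [0.0, 0.0, 0.0, 1.0]]
```

View pics/w15.png

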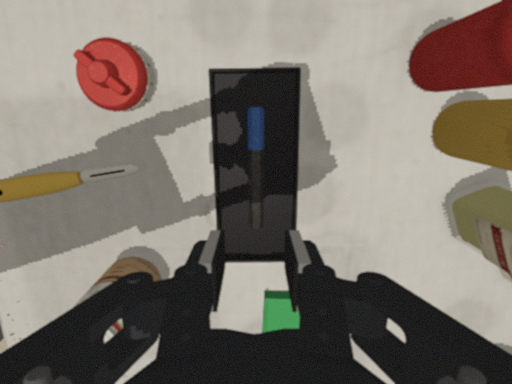

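The marker is flat in the black tray, from (256,107) to (257,228). The peeler is at left with its blade tip at (137,170), and the timer is at (110,73).

```bash
python3 - <<'E'
from h import *
for f in("w14","w15"):
    d=load(f"pics/{f}.npz")
    t={"w14":[(130,110),(72,125)],"w15":[(137,170),(82,180)]}[f]
    print(f,"tip",ray(d,*t[0],.005)[:2].round(4),"neck",ray(d,*t[1],.008)[:2].round(4))
d=load("pics/w15.npz");W=cloud(d);Z=W[...,2]
hsv=cv2.cvtColor(d["image"],cv2.COLOR_RGB2HSV);H,S,V=[hsv[...,i] for i in range(3)]
c=max(cv2.findContours(((H<8)|(H>172)).astype(np.uint8)*((S>120)&(np.arange(512)[None]<170)).astype(np.uint8),0,2)[0],key=cv2.contourArea);(a,b),r=cv2.minEnclosingCircle(c);print("timer",ray(d,a,b,.035)[:2].round(3),r)
V2=d["image"].max(-1);u,v=np.meshgrid(np.arange(512),np.arange(384))
m=((V2>45)&(u>235)&(u<278)&(v>100)&(v<235)&(hsv[...,2]>30)&(Z>.006)&(Z<.03))
p=(W[m][:,:2]*1000).astype(np.float32);print("marker",cv2.minAreaRect(p))
hr=(Z>.013)&(Z<.03)&(v<265)&(u>200)&(u<310)&(V2<60)&((u<235)|(u>278)|(v<90)|(v>245))
p=(W[hr][:,:2]*1000);print("tray rim",np.percentile(p,[1,99],axis=0),cv2.minAreaRect(p.astype(np.float32)))
E
```

```text
w14 tip [0.4675 0.266 ] neck [0.4089 0.2503]
w15 tip [0.4686 0.2619] neck [0.4092 0.2503]
timer [0.462 0.356] 40.078147888183594
marker ((597.262451171875, 264.7202453613281), (15.666601181030273, 130.59088134765625), 1.5480321645736694)
tray rim [[551.64834477 162.29635455]
 [640.54138832 366.15459597]] ((597.005859375, 263.838623046875), (86.83859252929688, 203.66098022460938), 1.873669147491455)
```

The marker is within 1 mm of the tray centre. Now turning the tool for the peeler (jaw axis at about 103°).

```bash
python3 -m handwheel '[[0,0,0,0,-0.178,0,0.6],[0,0,0,0,-0.178,0,0.6],[0,0,0,0,-0.178,0,0.6],[0,0,0,0,-0.178,0,0.6],[0,0,0,0,-0.178,0,0.6]]'; python3 -m handwheel '[[0,0,0,0,-0.178,0,0.6],[0,0,0,0,-0.178,0,0.6],[0,0,0,0,-0.178,0,0.6],[0,0,0,0,-0.178,0,0.6],[0,0,0,0,-0.178,0,0.6],[0,0,0,0,0,0,0.6]]'; python3 plan.py .366 .2405 .14 103
```

```text
time: 27.92
tool_pos: [0.5948, 0.2571, 0.1529]
tcp_rot: [-1.512, 0.519, -0.512]
wrist_force: [0.1, 0.2, 0.7]
width: 0.599
time: 28.68
tool_pos: [0.5951, 0.2572, 0.1533]
tcp_rot: [-1.565, -0.172, 0.18]
wrist_force: [-1.1, 0.0, 0.1]
width: 0.599
t 28.68 pos [0.5951 0.2572 0.1533] phi(jaw z) 102.8 tilt y [-0.005 -0.002 -1.   ] w 0.599 F [-1.1  0.   0.1] q [ 0.37  0.25  1.72  0.    1.18 -1.43]
turn rv(tool) [ 0.0006 -0.0026 -0.0049] shift in turned tool [-0.227   0.0133  0.0353] dist 0.23 target phi 103.0
```

```bash
python3 -m handwheel '[[-0.05,0,0.008,0,0,0,0.6],[-0.055,0,0.009,0,0,0,0.6],[-0.055,0,0.009,0,0,0,0.6],[-0.05,0,0.007,0,0,0,0.6],[-0.017,0,0.002,0,0,0,0.6],[0,0,0,0,0,0,0.6],[0,0,0,0,0,0,0.6]]'; python3 plan.py .366 .2405 .14 ; python3 snap.py w16
```

```text
time: 29.55
tool_pos: [0.3691, 0.2414, 0.1562]
tcp_rot: [-1.563, -0.178, 0.176]
wrist_force: [0.5, 0.1, 0.0]
width: 0.603
t 29.55 pos [0.3691 0.2414 0.1562] phi(jaw z) 102.9 tilt y [ 0.001  0.    -1.   ] w 0.603 F [0.5 0.1 0. ] q [ 0.52 -0.15  2.14 -0.    1.16 -1.27]
turn rv(tool) [-0.0001 -0.      0.0011] shift in turned tool [-0.0032  0.0162 -0.0001] dist 0.017 target phi 102.9
cam [[-0.225, 0.938, 0.264, 0.302], [0.974, 0.217, 0.062, 0.227], [0.001, 0.271, -0.962, 0.324], [0.0, 0.0, 0.0, 1.0]]
```

View pics/w16.png

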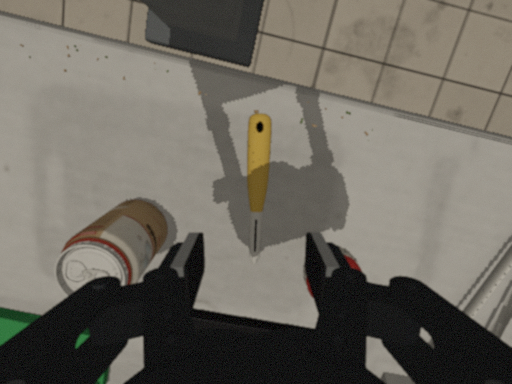

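The peeler's handle spans (259,115) to (258,211) and the blade tip is at (254,256). The can is at left and the timer at right, both outside the jaws.

```bash
python3 - <<'E'
from h import *
d=load("pics/w16.npz");W=cloud(d);Z=W[...,2]
hsv=cv2.cvtColor(d["image"],cv2.COLOR_RGB2HSV);H,S,V=[hsv[...,i] for i in range(3)]
u,v=np.meshgrid(np.arange(512),np.arange(384))
m=(H>15)&(H<32)&(S>120)&(u>235)&(u<285)&(v>100)&(v<220)
c=max(cv2.findContours(m.astype(np.uint8),0,1)[0],key=cv2.contourArea)
p=np.array([ray(d,a,b,.010)[:2] for a,b in c[:,0]])*1000
r=cv2.minAreaRect(p.astype(np.float32));print("handle",r)
vv,uu=np.where(m);print("z",[np.nanmedian(Z[y,250:268]).round(4) for y in(130,160,190,205)])
print("tip",ray(d,254,257,.004)[:2],"end",ray(d,259,113,.010)[:2],"neck",ray(d,257,211,.01)[:2])
# handle center line
for y in(130,160,185,200):
    x=np.where(m[y])[0];print(y,ray(d,x.mean(),y,.012)[:2].round(4))
E
```

```text
handle ((356.03814697265625, 244.89517211914062), (105.01902770996094, 22.791414260864258), 12.687405586242676)
z [np.float64(0.0114), np.float64(0.0137), np.float64(0.0146), np.float64(0.0135)]
tip [0.46632273 0.26519558] end [0.30484637 0.23312469] neck [0.4075521  0.25504524]
130 [0.3212 0.2369]
160 [0.3515 0.243 ]
185 [0.3781 0.2481]
200 [0.3947 0.2515]
```

```bash
python3 -m handwheel '[[0.004,0.03,0.006,0,0,0,0.6],[0,0.05,0,0,0,0,0.6],[0,0.045,0,0,0,0,0.6],[0,0.03,0,0,0,0,0.6],[0,0.015,0,0,0,0,0.6],[0,0,0,0,0,0,0.6],[0,0,0,0,0,0,0.6]]'; python3 plan.py .372 .2485 -.026; python3 snap.py w17
```

```text
time: 30.48
tool_pos: [0.3719, 0.2485, -0.0129]
tcp_rot: [-1.563, -0.179, 0.176]
wrist_force: [0.7, -1.0, -0.3]
width: 0.6
t 30.48 pos [ 0.3719  0.2485 -0.0129] phi(jaw z) 102.9 tilt y [ 0.002  0.001 -1.   ] w 0.6 F [ 0.7 -1.  -0.3] q [ 0.53  0.09  2.27 -0.    0.78 -1.26]
turn rv(tool) [-0.0007 -0.      0.0022] shift in turned tool [ 0.0001  0.0131 -0.    ] dist 0.013 target phi 102.9
cam [[-0.226, 0.937, 0.265, 0.305], [0.974, 0.217, 0.063, 0.234], [0.002, 0.272, -0.962, 0.155], [0.0, 0.0, 0.0, 1.0]]
```

View pics/w17.png

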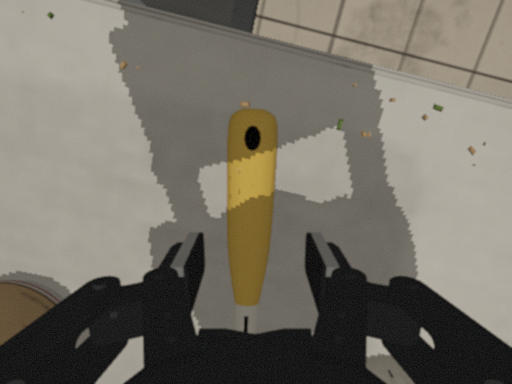

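```bash
python3 -m handwheel '[[-0.008,0.006,0,0,0,0,0.6],[0,0.0065,0,0,0,0,0.6],[0,0,0,0,0,0,0.5],[0,0,0,0,0,0,0.4],[0,0,0,0,0,0,0.3],[0,0,0,0,0,0,0.2],[0,0,0,0,0,0,0.15],[0,0,0,0,0,0,0.15]]' 40; python3 plan.py .37 .247 -.026
```

```text
time: 31.52
tool_pos: [0.3631, 0.2462, -0.0261]
tcp_rot: [-1.563, -0.178, 0.177]
wrist_force: [-0.3, -0.3, 4.7]
width: 0.254
t 31.52 pos [ 0.3631  0.2462 -0.0261] phi(jaw z) 103.0 tilt y [ 0.001  0.    -1.   ] w 0.254 F [-0.3 -0.3  4.7] q [ 0.54  0.1   2.29 -0.    0.75 -1.26]
turn rv(tool) [-0.0002 -0.      0.0009] shift in turned tool [ 0.0069 -0.0001 -0.0008] dist 0.007 target phi 103.0
```

Handle gripped at 21.6 mm. Lifting, then turning about -104° for the green tray.

```bash
python3 -m handwheel '[[0,-0.015,0,0,0,0,0.15],[0,-0.035,0,0,0,0,0.15],[0,-0.05,0,0,0,0,0.15],[0,-0.05,0,0,0,0,0.15],[0,-0.03,0,0,0,0,0.15],[0,0,0,0,0,0,0.15],[0,0,0,0,0,0,0.15]]' 40; python3 snap.py w18; python3 -m handwheel '[[0,0,0,0,0.12,0,0.15],[0,0,0,0,0.17,0,0.15],[0,0,0,0,0.17,0,0.15],[0,0,0,0,0.17,0,0.15],[0,0,0,0,0.17,0,0.15],[0,0,0,0,0.17,0,0.15]]'; python3 -m handwheel '[[0,0,0,0,0.17,0,0.15],[0,0,0,0,0.17,0,0.15],[0,0,0,0,0.17,0,0.15],[0,0,0,0,0.17,0,0.15],[0,0,0,0,0.165,0,0.15],[0,0,0,0,0,0,0.15],[0,0,0,0,0,0,0.15]]'; python3 plan.py .65 .033 .13 -1
```

```text
time: 32.4
tool_pos: [0.3616, 0.2454, 0.1525]
tcp_rot: [-1.564, -0.176, 0.179]
wrist_force: [0.3, -0.1, -0.1]
width: 0.254
cam [[-0.226, 0.938, 0.262, 0.295], [0.974, 0.218, 0.061, 0.232], [0.0, 0.269, -0.963, 0.321], [0.0, 0.0, 0.0, 1.0]]
time: 33.2
tool_pos: [0.361, 0.2451, 0.1511]
tcp_rot: [-1.494, 0.589, -0.584]
wrist_force: [-0.1, -0.0, -0.9]
width: 0.252
time: 34.08
tool_pos: [0.3618, 0.2455, 0.1523]
tcp_rot: [-1.204, 1.221, -1.22]
wrist_force: [-0.5, 0.1, -1.4]
width: 0.252
t 34.08 pos [0.3618 0.2455 0.1523] phi(jaw z) -0.9 tilt y [-0.002 -0.001 -1.   ] w 0.252 F [-0.5  0.1 -1.4] q [ 0.54 -0.16  2.14  0.    1.15  0.55]
turn rv(tool) [0.002  0.0022 0.0012] shift in turned tool [0.2075 0.0223 0.2919] dist 0.359 target phi -1.0
```

View pics/w18.png

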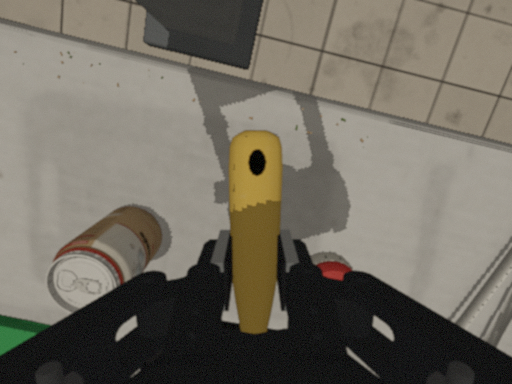

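```bash
python3 -m handwheel '[[0.02,0,0.028,0,0,0,0.15],[0.03,0,0.042,0,0,0,0.15],[0.032,0,0.045,0,0,0,0.15],[0.032,0,0.045,0,0,0,0.15],[0.032,0,0.045,0,0,0,0.15],[0.03,0,0.042,0,0,0,0.15],[0.02,0,0.028,0,0,0,0.15],[0.011,0,0.017,0,0,0,0.15]]';python3 -m handwheel '[[0,0.02,0,0,0,0,0.15],[0,0.02,0,0,0,0,0.15],[0,0,0,0,0,0,0.15],[0,0,0,0,0,0,0.15]]'; python3 plan.py .65 .033 -.022; python3 snap.py w19;python3 - <<'E'
from workcell import optics;import cv2,numpy as np
for n in("scene","side"):
    d=optics.read_camera(n);np.savez(f"pics/{n}19.npz",**d);cv2.imwrite(f"pics/{n}19.png",d["image"][:,:,::-1])
E
```

```text
time: 35.08
tool_pos: [0.6516, 0.0325, 0.1526]
tcp_rot: [-1.202, 1.223, -1.222]
wrist_force: [-0.2, 0.0, -0.6]
width: 0.251
time: 35.58
tool_pos: [0.6499, 0.0345, 0.1131]
tcp_rot: [-1.202, 1.222, -1.221]
wrist_force: [0.6, 0.3, 0.1]
width: 0.255
t 35.58 pos [0.6499 0.0345 0.1131] phi(jaw z) -1.0 tilt y [-0.001  0.    -1.   ] w 0.255 F [0.6 0.3 0.1] q [0.01 0.29 1.75 0.   1.11 0.03]
turn rv(tool) [ 0.001  -0.     -0.0001] shift in turned tool [1.500e-03 1.351e-01 1.000e-04] dist 0.135 target phi -1.0
cam [[1.0, -0.014, -0.005, 0.651], [-0.015, -0.963, -0.269, 0.104], [-0.001, 0.269, -0.963, 0.281], [0.0, 0.0, 0.0, 1.0]]
```

View pics/w19.png

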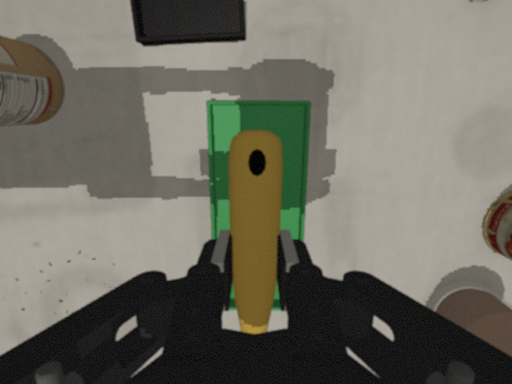

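View pics/side19.png

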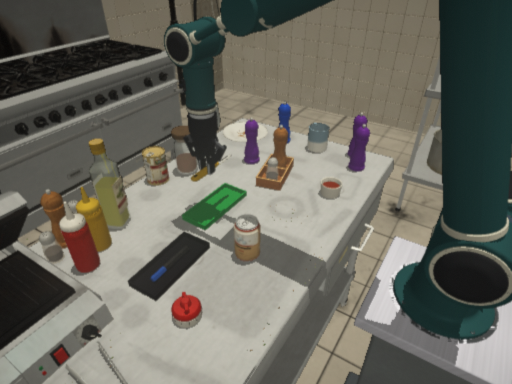

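```bash
python3 - <<'E'
from h import *
d=load("pics/w19.npz");W=cloud(d);Z=W[...,2]
print("handle end",ray(d,257,130,.148),np.nanmedian(W[140:150,250:262].reshape(-1,3),0))
print("tray top-left",ray(d,208,100,.018),"top-right",ray(d,311,101,.018),"left low",ray(d,212,236,.018),"right low",ray(d,304,236,.018))
ps=[W[y,248:268].reshape(-1,3) for y in(150,190,230,270,310)];print([np.nanmax(p[:,2]).round(4) for p in ps],[np.nanmedian(p[:,1]).round(3) for p in ps])
E
```

```text
handle end [0.65206796 0.09575723 0.148     ] [0.65113413 0.08988162 0.15070081]
tray top-left [0.61206562 0.1127136  0.018     ] top-right [0.69860121 0.11062918 0.018     ] left low [ 0.60889409 -0.01081291  0.018     ] right low [ 0.69638625 -0.01206025  0.018     ]
[np.float64(0.1528), np.float64(0.1532), np.float64(0.1545), np.float64(0.1547), np.float64(0.1545)] [np.float64(0.087), np.float64(0.07), np.float64(0.051), np.float64(0.031), np.float64(0.008)]
```

Tray centre measures (0.653, 0.009) and the held peeler's centre about (0.652, 0.011), level. Lowering.

```bash
python3 -m handwheel '[[0.002,0.03,0.001,0,0,0,0.15],[0,0.04,0,0,0,0,0.15],[0,0.03,0,0,0,0,0.15],[0,0.018,0,0,0,0,0.15],[0,0.01,0,0,0,0,0.15],[0,0.005,0,0,0,0,0.15],[0,0,0,0,0,0,0.15],[0,0,0,0,0,0,0.15]]'; python3 plan.py .652 .033 -.0225
```

```text
time: 36.72
tool_pos: [0.6527, 0.0317, -0.0184]
tcp_rot: [-1.199, 1.221, -1.223]
wrist_force: [0.4, 0.6, -1.0]
width: 0.244
t 36.73 pos [ 0.6527  0.0317 -0.0184] phi(jaw z) -1.0 tilt y [ 0.002  0.    -1.   ] w 0.244 F [ 0.4  0.6 -1. ] q [0.01 0.43 1.82 0.   0.88 0.03]
turn rv(tool) [-0.0019  0.     -0.0001] shift in turned tool [-0.0013  0.0041 -0.0008] dist 0.004 target phi -1.0
```

```bash
python3 -m handwheel '[[0,0.003,0,0,0,0,0.15],[0,0.0015,0,0,0,0,0.15],[0,0,0,0,0,0,0.15],[0,0,0,0,0,0,0.22],[0,0,0,0,0,0,0.28],[0,0,0,0,0,0,0.34],[0,0,0,0,0,0,0.4],[0,0,0,0,0,0,0.42]]'; python3 -m handwheel '[[0,-0.015,0,0,0,0,0.42],[0,-0.04,0,0,0,0,0.42],[0,-0.06,0,0,0,0,0.42],[0,-0.06,0,0,0,0,0.42],[0,-0.02,0,0,0,0,0.42],[0,0,0,0,0,0,0.42],[0,0,0,0,0,0,0.42]]'; python3 plan.py; python3 snap.py w20
```

```text
time: 37.72
tool_pos: [0.6517, 0.0317, -0.0242]
tcp_rot: [-1.201, 1.222, -1.222]
wrist_force: [1.8, 0.3, 2.2]
width: 0.421
time: 38.6
tool_pos: [0.65, 0.0317, 0.1685]
tcp_rot: [-1.204, 1.225, -1.221]
wrist_force: [-0.7, -0.4, 0.3]
width: 0.422
t 38.6 pos [0.65   0.0317 0.1685] phi(jaw z) -1.0 tilt y [-0.004 -0.    -1.   ] w 0.422 F [-0.7 -0.4  0.3] q [0.01 0.25 1.7  0.   1.21 0.03]
cam [[1.0, -0.014, -0.008, 0.652], [-0.016, -0.963, -0.27, 0.102], [-0.004, 0.27, -0.963, 0.337], [0.0, 0.0, 0.0, 1.0]]
```

View pics/w20.png

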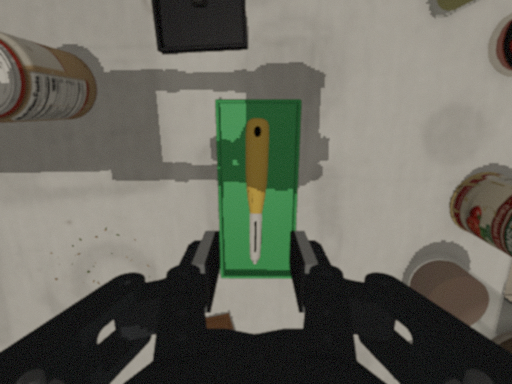

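The peeler lies inside the green tray, from (258,119) to (255,263); the tray runs from v=100 to 277. Final measurement, with the bystanders compared against the start.

```bash
python3 - <<'E'
from h import *
from workcell import optics
d=load("pics/w20.npz");W=cloud(d)
print("peeler end",ray(d,258,119,.013)[:2].round(4),"tip",ray(d,255,263,.008)[:2].round(4),"tray far",ray(d,260,100,.018)[:2].round(4),"near",ray(d,260,277,.018)[:2].round(4))
print("heights along",[np.nanmax(W[y,245:270,2]).round(4) for y in(125,145,165,190,205,225,245,258)])
for n in("side","scene"):
    e=optics.read_camera(n);np.savez(f"pics/{n}20.npz",**e);cv2.imwrite(f"pics/{n}20.png",e["image"][:,:,::-1])
    a=load(f"pics/{n}0.npz");A,B=cloud(a),cloud(e)
    for nm,(x0,x1,y0,y1,z0,z1) in {"timer":(.41,.51,.3,.41,.015,.06),"can":(.4,.51,.07,.18,.03,.12),"ramekin":(.33,.43,-.3,-.2,.02,.05),"shaker":(.54,.61,-.235,-.175,.05,.1),"mill":(.55,.64,-.33,-.24,.13,.2),"marker":(.57,.62,.19,.34,.006,.03)}.items():
        r=[]
        for P in(A,B):
            m=(P[...,0]>x0)&(P[...,0]<x1)&(P[...,1]>y0)&(P[...,1]<y1)&(P[...,2]>z0)&(P[...,2]<z1);r.append(P[m].mean(0).round(4).tolist()+[int(m.sum())] if m.any() else None)
        print(n,nm,r)
E
```

```text
peeler end [0.6541 0.092 ] tip [ 0.6484 -0.0786] tray far [0.6564 0.1109] near [ 0.6542 -0.0918]
heights along [np.float64(0.0151), np.float64(0.0164), np.float64(0.0175), np.float64(0.0193), np.float64(0.0187), np.float64(0.0128), np.float64(0.0127), np.float64(0.0132)]
side timer [[0.4521, 0.361, 0.0385, 754], [0.4522, 0.361, 0.0386, 751]]
side can [[0.4438, 0.1411, 0.0865, 964], [0.4437, 0.1412, 0.086, 975]]
side ramekin [[0.3815, -0.2511, 0.033, 314], [0.3815, -0.2512, 0.033, 314]]
side shaker [None, [0.5682, -0.1966, 0.0744, 149]]
side mill [None, [0.5849, -0.2753, 0.1513, 165]]
side marker [[0.5953, 0.2664, 0.0066, 112], [0.5913, 0.2691, 0.0142, 367]]
scene timer [[0.4561, 0.3608, 0.0383, 601], [0.4562, 0.3608, 0.0384, 598]]
scene can [[0.4465, 0.1407, 0.0897, 794], [0.4466, 0.1406, 0.0901, 791]]
scene ramekin [[0.3848, -0.2498, 0.0305, 340], [0.3847, -0.25, 0.0304, 344]]
scene shaker [None, [0.5712, -0.1948, 0.0749, 146]]
scene mill [None, [0.5881, -0.2737, 0.1514, 181]]
scene marker [[0.5964, 0.28, 0.0067, 43], [0.5946, 0.2687, 0.0142, 288]]
```

```bash
python3 -c "
import cv2;a=cv2.imread('pics/side20.png')[120:330,110:380];cv2.imwrite('pics/side20c.png',cv2.resize(a,None,fx=2.8,fy=2.8,interpolation=2))"
```

```text
(no output)
```

View pics/side20c.png

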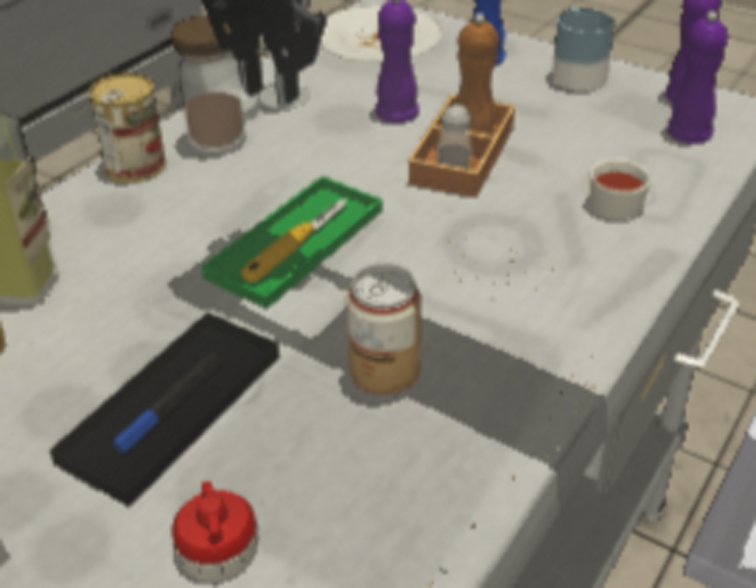

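All four pieces are in place, the bystanders haven't moved, and the gripper is clear. Handing in.

```bash
python3 -c "
from workcell import workorder,bot
print(bot.read_state()['time']); print(workorder.finish_job())"
```

```text
38.75
the job is handed in; nothing more can be done
None
```

All four things are sorted, and I handed the job in at 38.8 s of the 109 s; no verdict was reported.

**What my last checks showed:**
- **Salt shaker and pepper mill:** both stand upright in the caddy, one per bay. They measured within about 1 mm of the bay centres.
- **Marker:** it lies flat in the black tray, about 1 mm from the middle.
- **Peeler:** it lies in the green tray, about 3 mm off along and 4 mm across. It rests on its belly with a slight tilt, as it did at the start, which I judged from the heights along it (about 15 to 19 mm).
- **Timer, can and ramekin:** they moved less than 1 mm compared with the first pictures.

**What went wrong or disagreed:**
- **Finger length:** the fingertips sit about 30 to 44 mm behind the reported TCP, not at it as the description says. Because of that, the shaker was held by its cap instead of its body, and the first grip on the mill slid off its head. The mill stayed upright and shifted about 4 mm. I measured the offset from the wrist depth image, and the second mill grip held.
- **Table contact:** closing on the marker pressed the fingertips on the table with about 27 N, so I lifted straight away.
- **Cameras:** the three views differed by about 3 to 5 mm, so I relied on the wrist view.

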